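# Clear the colony-counting station

## Robot

A 7-joint arm with a two-finger parallel gripper is mounted at the origin on a cart in front of the work surface, level with it; the furniture and walls round the work are solid. World frame = base frame: x ahead of the robot, y to its left, z up, the work surface at z = 0. Lengths are in m, angles in rad, forces in N, time in s.
With the tool pointing down it reaches from about 0.35 to 0.9 m from the base axis. Payload 19.9 kg.
Tool frame: the origin (TCP) lies between the finger pads; the fingertips stand 14 mm ahead of it and the grasp point (between the pads) lies 5 mm behind it (manip.tip_reach is the distance from the TCP to the fingertips, in m); z points along the fingers, x is the direction in which the jaws open and shut, and the axes are right-handed (so a half turn about z gives the same grasp; the last joint's range is limited). The gripper opens to 85 mm and grips with 20 to 120 N. Pads are 22 mm wide; open, the fingers measure 114 mm over their backs; the gripper's body (76 mm by 85 mm) begins 54 mm behind the grasp point. The pads swing forward as they close: fully open they stand 13 mm farther back than shut.
Start: joints at [-1.286, 0.417, -0.01, 1.614, 0.005, 1.111, -0.053], TCP at [0.201, 0.592, 0.245] pointing down, gripper open.
Joint ranges: [-2.81, 2.81], [-0.39, 2.02], [-1.27, 1.25], [0.06, 2.57], [-1.19, 4.33], [0.19, 2], [-2.82, 2.82]. Speed limits (rad/s): [1.89, 1.89, 2.39, 2.39, 3.01, 3.01, 3.01].

## Interface

Orientations are given as a unit quaternion [x, y, z, w].
In Python, from station import manip gives the robot as it stands. The module is installed in compiled form; this text tells all that it offers.
- The arm moves only by the tool servo_tool, never from a script. Its argument "increments" is a list of rows, each an object of numbers: "dx", "dy", "dz": the shift along the tool's x, y, z in mm; "wx", "wy", "wz": the turn, a rotation vector about the tool's x, y, z in rad; "gripper": the opening in per cent of the stroke, from 0 (shut) to 100 (fully open). A call has 1 to 8 rows; each row is the pose to reach, as a shift and turn from the pose measured when the call began, along the tool's axes at that moment; what a row does not reach only later rows make up. A row lasts 1/8 s, in which the tool goes at most 62.5 mm and 10.7 degrees, less where a joint would pass 70% of its speed; a pose out of reach is approached as far as the arm can. A call with a gripper value outside its range is refused whole. The fingers move at their own pace and stop on an object; "squeeze" is the grip in N (left out, the last holds). Time passes only in rows, so rows that repeat a pose let the fingers close. It gives the time, the measured TCP pose, the force and the opening at its end, in the units of the state.
- manip.read_state(): the state, without advancing time (a new reading comes with each control period).
- manip.grab_frame(name): name is "side" or "top"; returns a dict with "pixels" (420x560x3 uint8, red, green, blue), "fx", "fy", "cx", "cy" (pixels), "rvec" (rotation vector, rad) and "tvec" (3), from world to camera coordinates, as OpenCV has them. Camera axes: x right, y down, z forward; pixel columns grow to the right and rows downward; lengths in m; the calibration is good to about 2 mm. A picture is of the moment at which its call begins. There is no depth.
- manip.job_done(): hands the job in, once; it reports no verdict.
The state is a dict: "time": time; "q": joint angles; "dq": joint speeds; "effort": joint torques, N m; "eef_pos": TCP position; "orientation": TCP orientation; "force": force on the tool from outside, world axes, zero at the start; "moment": the same for the moment, N m; "opening": finger opening in m.
Only numpy, scipy, OpenCV 4.12 (cv2) and the standard library are available. Lean on these libraries where they do the work, as an engineer would, in place of code of your own. Each camera call takes 0.05 s, during which the arm holds its last target.

## Task

Clear this colony-counting station for the next user. First swing the magnifier arm by its grip peg until it lies right above the white index rib on the foot of its stand and leave it there; then sort the things that were left under it, every pen lying flat in the long shallow tray and every small bottle in the short deep tray. Last of all, when everything is put away, turn the counter's reset knob clockwise all the way back to its zero stop; leave the roll of white film where it stands.

Things in the scene. Friction and masses are not known exactly. Their poses are not given: they have to be found in the camera images.
- magnifier (a joint): Angle in rad of the magnifier's swing arm about its upright post: 0 when the arm lies straight above the white index rib on the stand's foot, growing anticlockwise seen from above. Range -0.6 to 2.2, starts at 0.9 to 1.8. A friction hinge (0.12 N m) holds it wherever it is released; no stop or catch at 0.
- magnifier_grip (a point): Upright black round peg, 14 mm in diameter, on the swing arm, 120 mm from the post's axis. Point on the peg's axis, 157 mm above the worktop; peg free from 138 to 176 mm up. Its x axis points outward along the arm. The arm is a flat bar, 14 mm wide, 8 thick, centre 130 mm up; beyond the peg it carries a round lens 84 mm across (centre 175 mm from the axis, same height).
- stand_axis (a point): The magnifier's swing axis, 130 mm above the worktop: the axis of the upright post (16 mm thick, 32 mm collar at the arm, top at 148 mm) on its fixed round grey foot, 120 mm in diameter, 14 mm high. The point's x axis points level along the white index rib (92 mm long, 10 mm wide) on the foot: the arm's parking direction.
- pen_tray: The pen tray: the long, narrow, shallow open aluminium tray, fixed to the worktop. 175 mm (its x) by 95 mm (its y) outside, 30 mm high, walls and floor 4 mm thick. Origin at the centre of its underside, on the worktop.
- bottle_tray: The bottle tray: the shorter, deeper open aluminium tray, fixed to the worktop. 140 mm (its x) by 115 mm (its y) outside, 45 mm high, walls and floor 4 mm thick. Origin at the centre of its underside, on the worktop.
- reset_knob (a joint): Angle in rad of the counter's reset knob: 0 at the zero stop (a hard stop; the white pointer line on the knob then points to the one long tick of the dial), growing anticlockwise seen from above, so it is reset by turning it clockwise. Travel 0 to 4.5, starts at 1.7 to 3.6; turns with light friction (0.025 N m) and stays where it is left.
- knob_grip (a point): Black bar grip of the reset knob, 46 x 12 mm, 26 mm high, on a disc 48 mm across and 6 mm thick, on the counter, a fixed grey box 90 mm square, 45 mm high. Point on the upright turning axis at half the bar's height, 64.5 mm above the worktop; bar's top 77.5 mm, disc's top 51.5 mm. x axis along the bar to its end with the white pointer line; pinch it across its y axis.
- pen_a_mid (a point): Capped marker pen, white barrel and black cap, 140 mm long and 13 mm wide, lying on the worktop, about 10 mm thick. The point is at its centre (half-way along, half-way up, 5 mm above what it lies on); its y axis runs along its length. May be absent.
- pen_b_mid (a point): Capped marker pen, white barrel and dark blue cap, 140 mm long and 13 mm wide, lying on the worktop, about 10 mm thick. The point is at its centre (half-way along, half-way up, 5 mm above what it lies on); its y axis runs along its length. May be absent.
- pen_c_mid (a point): Plain white pen, 134 mm long and 9 mm wide, lying on the worktop, about 10 mm thick. The point is at its centre (half-way along, half-way up, 5 mm above what it lies on); its y axis runs along its length. May be absent.
- bottle_a_mid (a point): White bottle with black cap, 71 mm high, body 32 mm in diameter up to 50 mm; closed small bottle with a round body, a narrower neck and a screw cap, standing upright; it is grasped round the body. The point is at its centre, half-way up; its z axis runs from its foot to its cap. May be absent.
- bottle_b_mid (a point): White bottle with white cap, 61 mm high, body 29 mm in diameter up to 43 mm; closed small bottle with a round body, a narrower neck and a screw cap, standing upright; it is grasped round the body. The point is at its centre, half-way up; its z axis runs from its foot to its cap. May be absent.
- bottle_c_mid (a point): Brown bottle with white cap, 76 mm high, body 42 mm in diameter up to 54 mm; closed small bottle with a round body, a narrower neck and a screw cap, standing upright; it is grasped round the body. The point is at its centre, half-way up; its z axis runs from its foot to its cap. May be absent.
- film_roll: Bystander: roll of white sealing film, 56 mm in diameter and 50 mm high, standing on end. Origin at the centre of its underside.
Mind the look-alikes: they are no part of the job. What is shaped like the part that bears bottle_a_mid but green is not meant.

How it is judged:
On the way, in this order (a step that is already met when the one before it is completed fails the run):
1. the magnifier arm is parked above the index rib (value of joint magnifier between -0.08 and 0.08 rad), for 0.3 s.
2. every pen lies flat in the long tray and every bottle is in the deep tray (x of pen_a_mid in the frame of pen_tray between -0.035 and 0.035 m and y of pen_a_mid in the frame of pen_tray between -0.045 and 0.045 m and z of pen_a_mid in the frame of pen_tray between 0 and 0.03 m and angle between pen_a_mid's own y axis and vertical between 1.37 and 1.77 rad and x of pen_b_mid in the frame of pen_tray between -0.035 and 0.035 m and y of pen_b_mid in the frame of pen_tray between -0.045 and 0.045 m and z of pen_b_mid in the frame of pen_tray between 0 and 0.03 m and angle between pen_b_mid's own y axis and vertical between 1.37 and 1.77 rad and x of pen_c_mid in the frame of pen_tray between -0.035 and 0.035 m and y of pen_c_mid in the frame of pen_tray between -0.045 and 0.045 m and z of pen_c_mid in the frame of pen_tray between 0 and 0.03 m and angle between pen_c_mid's own y axis and vertical between 1.37 and 1.77 rad and x of bottle_a_mid in the frame of bottle_tray between -0.066 and 0.066 m and y of bottle_a_mid in the frame of bottle_tray between -0.054 and 0.054 m and z of bottle_a_mid in the frame of bottle_tray between 0 and 0.06 m and x of bottle_b_mid in the frame of bottle_tray between -0.066 and 0.066 m and y of bottle_b_mid in the frame of bottle_tray between -0.054 and 0.054 m and z of bottle_b_mid in the frame of bottle_tray between 0 and 0.06 m and x of bottle_c_mid in the frame of bottle_tray between -0.066 and 0.066 m and y of bottle_c_mid in the frame of bottle_tray between -0.054 and 0.054 m and z of bottle_c_mid in the frame of bottle_tray between 0 and 0.06 m), for 0.3 s.
3. the reset knob is back at its zero stop (value of joint reset_knob below 0.07 rad), for 0.3 s.
At the end, for the whole second after the job is handed in: Arm within 0.08 rad of the rib; each pen level (0.2 rad) in the long tray, centre within 35 mm of mid-length, below 30 mm; each bottle inside the deep tray, centre below 60 mm; knob within 0.07 rad of its stop (all of step 1 and all of step 2 and value of joint reset_knob below 0.07 rad); the robot touches nothing.
It fails at once if the film roll is disturbed (moved over 25 mm) (distance of film_roll from where it was at the start of the episode above 0.025 m).
Of pen_a, pen_b, pen_c, bottle_a, bottle_b, bottle_c only 4 to 6 are there at a start; the rules pass over those that are not, and their reading is None.
At some moment in a run one of pen_a, pen_b, pen_c, bottle_a, bottle_b, bottle_c may be knocked a few centimetres aside while the robot is not near it.
Once in a run the grip may slacken for a moment while it holds something.
It also fails if it takes over 208 s, if anything falls off the work surface, if the arm or the gripper's body presses on something with over 40 N, if the wrist force passes 120 N, or if a joint passes its speed limit or range.

## Working session

There is one attempt and no reset: what is moved stays moved. The work goes in short steps, Python scripts to look and compute and a tool call to move; the robot and the scene stay as the last step left them, time stands still between calls to the robot, and variables do not carry over. Pictures are saved under pics/ and viewed, and the job is handed in when it is done.

Besides the shell and the picture viewer there is one more tool, called after "Request:" in YAML: its name, and indented under it one key for each argument. servo_tool: Moves the arm, as the interface text tells. Its arguments: {"type":"object","properties":{"increments":{"type":"array"},"squeeze":{"type":"number"}},"required":["increments"]}

```bash
mkdir -p pics; ls
cat > h.py <<'E'
import numpy as np, cv2
from station import manip
def grab(name,fn=None,scale=1.0):
    f=manip.grab_frame(name)
    if fn: cv2.imwrite('pics/'+fn, cv2.cvtColor(f['pixels'],cv2.COLOR_RGB2BGR))
    return f
def cam(f):
    K=np.array([[f['fx'],0,f['cx']],[0,f['fy'],f['cy']],[0,0,1.]])
    R=cv2.Rodrigues(np.array(f['rvec'],float))[0]; t=np.array(f['tvec'],float).reshape(3)
    return K,R,t
def ray(f,uv,z):
    K,R,t=cam(f); c=-R.T@t
    d=R.T@np.linalg.inv(K)@np.array([uv[0],uv[1],1.])
    return c+d*(z-c[2])/d[2]
def proj(f,p):
    K,R,t=cam(f); q=K@(R@np.array(p,float)+t); return q[:2]/q[2]
E
python3 - <<'E'
from h import *
s=manip.read_state(); print({k:np.round(v,3) for k,v in s.items()})
for n in('top','side'):
    f=grab(n,n+'0.png'); K,R,t=cam(f); print(n,np.round(-R.T@t,3),f['fx'],f['cx'],f['cy'],np.round(R,3).tolist())
E
```

```text
pics
{'time': np.float64(0.0), 'q': array([-1.285,  0.418, -0.01 ,  1.614,  0.005,  1.111, -0.053]), 'dq': array([-0.002,  0.   ,  0.001, -0.   , -0.002,  0.002,  0.   ]), 'effort': array([-1.0000e-03, -8.6443e+01,  6.7900e-01, -4.3493e+01,  1.9000e-02,
        7.0000e-03,  0.0000e+00]), 'eef_pos': array([0.201, 0.592, 0.245]), 'orientation': array([ 0.813,  0.583, -0.   ,  0.   ]), 'force': array([-0.035, -0.71 ,  0.678]), 'moment': array([-0.029, -0.045, -0.031]), 'opening': np.float64(0.086)}
top [0.377 0.216 1.107] 499.0250437901994 274.97545504844084 207.75327278093076 [[0.014, -1.0, -0.021], [-0.986, -0.01, -0.164], [0.164, 0.023, -0.986]]
side [ 0.402 -0.492  0.495] 389.1853418778041 273.19242920821904 208.90599677444263 [[0.979, -0.202, 0.018], [-0.078, -0.457, -0.886], [0.187, 0.866, -0.463]]
```

View pics/top0.png

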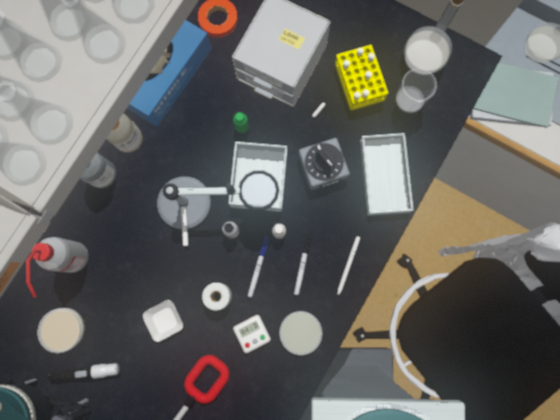

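View pics/side0.png

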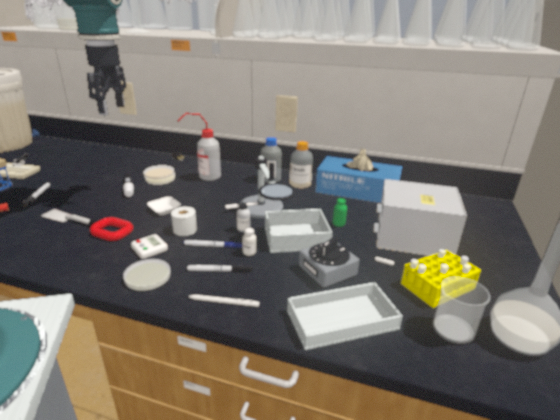

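Run:
```python
import cv2
a=cv2.imread('pics/top0.png'); cv2.imwrite('pics/top0z.png',cv2.resize(a[110:310,140:420],(784,560),interpolation=cv2.INTER_CUBIC))
a=cv2.imread('pics/side0.png'); cv2.imwrite('pics/side0z.png',cv2.resize(a[150:350,150:410],(780,600),interpolation=cv2.INTER_CUBIC))
```

```text
(no output)
```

View pics/top0z.png

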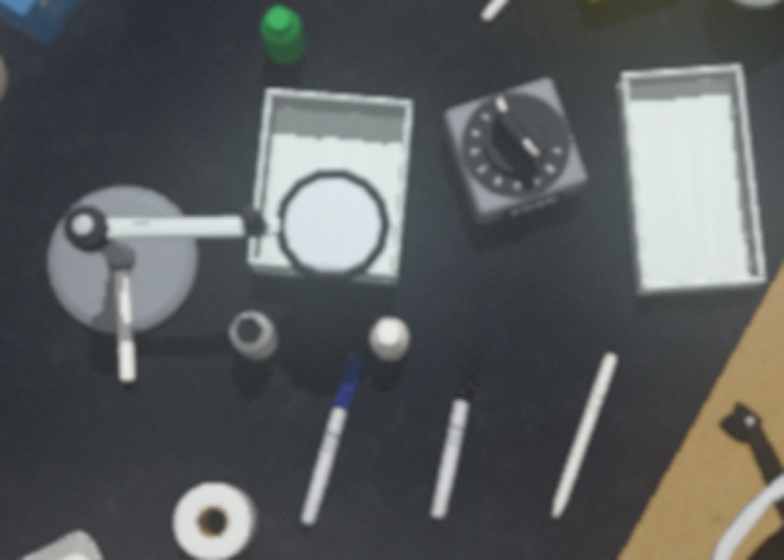

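View pics/side0z.png

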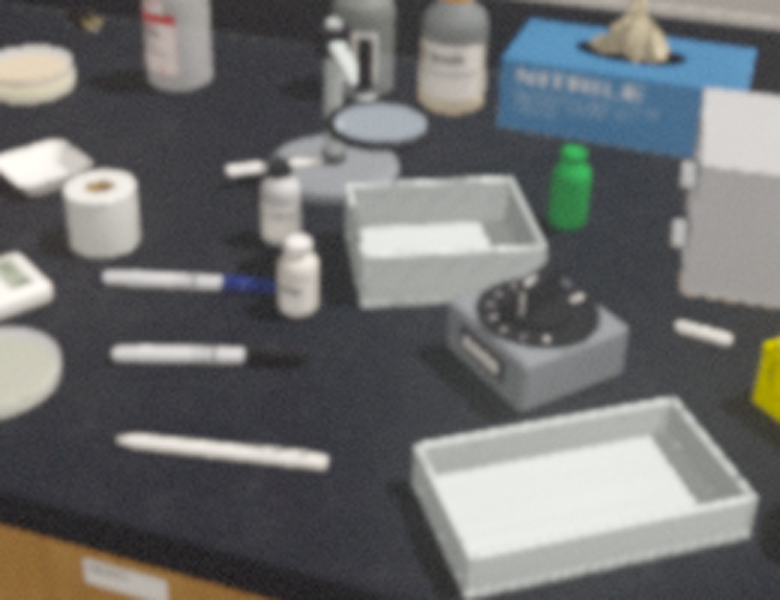

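Run:
```python
from h import *
f=manip.grab_frame('top'); im=f['pixels']
Z=lambda x,y:(140+x/2.8,110+y/2.8)
def P(n,uv,z): print(n,np.round(ray(f,uv,z)[:2]*1000,1))
P('post top',Z(85,225),.148);P('foot c',Z(123,259),.014);P('rib end',Z(126,380),.016);P('rib near',Z(124,300),.016)
P('peg top',Z(254,218),.176);P('lens c',Z(332,224),.130)
for n,a in dict(btray=[(268,91),(411,100),(399,280),(249,270)],ptray=[(622,73),(742,66),(765,283),(640,292)]).items():
    z=.045 if n[0]=='b' else .03
    for q in a:P(n,Z(*q),z)
P('knob box',Z(513,95),.045)
for q in [(446,113),(553,80),(586,178),(480,222)]:P('box',Z(*q),.045)
P('botA cap',Z(249,330),.071);P('botB cap',Z(390,332),.061)
hsv=cv2.cvtColor(im,cv2.COLOR_RGB2HSV)
# white pens
m=((hsv[...,2]>120)&(hsv[...,1]<60)).astype(np.uint8)
m[:, :]=m
n,l,st,c=cv2.connectedComponentsWithStats(m)
for i in range(1,n):
    x,y,w,h,a=st[i]
    if 235<x<370 and 215<y<305 and a>30:
        pts=np.argwhere(l==i)[:,::-1].astype(np.float32)
        print(i,st[i],c[i],cv2.minAreaRect(pts))
# zoom knob
cv2.imwrite('pics/knob.png',cv2.cvtColor(cv2.resize(im[130:195,290:360],(770,715)[:2],interpolation=cv2.INTER_CUBIC),cv2.COLOR_RGB2BGR)[:600])
```

```text
post top [568.2 445. ]
foot c [567.7 445.1]
rib end [471.  438.1]
rib near [534.4 442.5]
peg top [568.6 322.9]
lens c [574.3 272.2]
btray [698.  329.7]
btray [691.5 216.8]
btray [548.  224.6]
btray [554.6 340.6]
ptray [719.5  48.8]
ptray [726.  -46.5]
ptray [551.1 -59.3]
ptray [543.   37.5]
knob box [696.2 136.8]
box [681.2 189.3]
box [708.7 105.3]
box [629.8  80.3]
box [594.2 162.4]
botA cap [504.8 336.2]
botB cap [505.7 230.8]
99 [272 223  14  14 145] [278.57241379 229.48965517] ((278.5000305175781, 229.50003051757812), (12.727922439575195, 12.727920532226562), 45.0)
107 [337 236  23  58 295] [348.29152542 264.10169492] ((348.0231018066406, 264.68463134765625), (5.04777193069458, 60.73966979980469), 19.44003677368164)
113 [294 253  13  42 226] [300.2300885  273.34955752] ((300.2884521484375, 273.5577087402344), (5.4912519454956055, 42.16497039794922), 11.309932708740234)
114 [248 255  16  42 231] [255.14718615 275.78354978] ((255.188720703125, 275.8396301269531), (5.49442195892334, 42.71913146972656), 15.945395469665527)
```

View pics/knob.png

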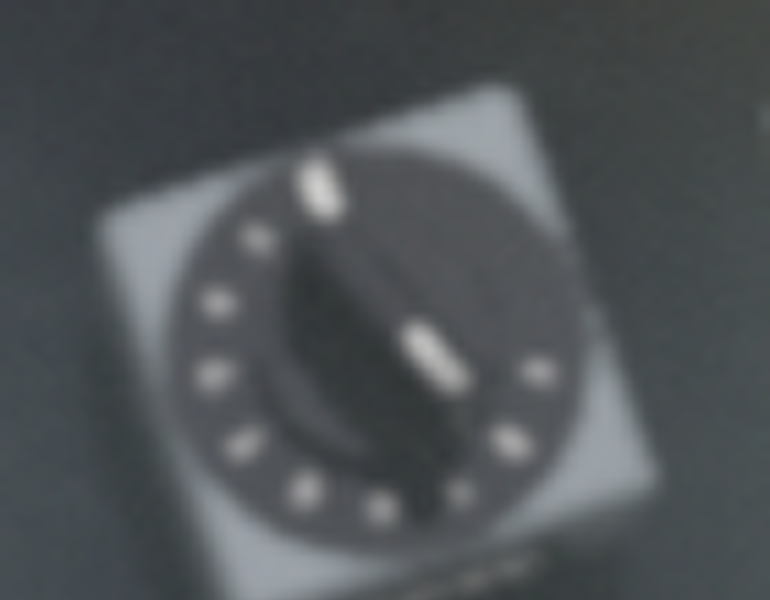

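```bash
cat >> h.py <<'E'
from scipy.spatial.transform import Rotation as Ro
def down(jaw):
    a=np.radians(jaw); x=np.array([np.cos(a),np.sin(a),0]); z=np.array([0,0,-1.]); y=np.cross(z,x)
    return Ro.from_matrix(np.c_[x,y,z])
def plan(*targets):
    """targets: (x,y,z mm, jaw deg) -> increments from current pose"""
    s=manip.read_state(); p=np.array(s['eef_pos'])*1000; r=Ro.from_quat(s['orientation'])
    x=r.as_matrix()[:,0]; cur=np.degrees(np.arctan2(x[1],x[0]))
    print('t %.2f'%s['time'],'pos',np.round(p,1),'jaw %.1f'%cur,'open %.1f'%(s['opening']*1000),'q1 %.2f q7 %.2f'%(s['q'][0],s['q'][6]),'F',np.round(s['force'],1))
    for x_,y_,z_,j in targets:
        d=r.inv().apply(np.array([x_,y_,z_])-p); w=(r.inv()*down(j)).as_rotvec()
        print('  d',np.round(d,1).tolist(),'w',np.round(w,3).tolist())
E
python3 -c "
from h import *
plan((568,323,225,1),(568,323,160,1))"
```

```text
t 0.15 pos [200.6 591.7 244.8] jaw 71.3 open 85.3 q1 -1.29 q7 -0.05 F [-0.2 -0.5  0.2]
  d [-136.5, 434.2, 20.0] w [0.001, 0.001, 1.226]
  d [-136.4, 434.2, 85.0] w [0.001, 0.001, 1.226]
```

Request:
servo_tool:
  increments:
    - {"dx": -136,"dy": 434,"dz": 10,"wz": 1.226,"gripper": 60}
    - {"dx": -136,"dy": 434,"dz": 10,"wz": 1.226,"gripper": 60}
    - {"dx": -136,"dy": 434,"dz": 10,"wz": 1.226,"gripper": 60}
    - {"dx": -136,"dy": 434,"dz": 10,"wz": 1.226,"gripper": 60}
    - {"dx": -136,"dy": 434,"dz": 10,"wz": 1.226,"gripper": 60}
    - {"dx": -136,"dy": 434,"dz": 10,"wz": 1.226,"gripper": 60}
    - {"dx": -136,"dy": 434,"dz": 10,"wz": 1.226,"gripper": 60}
    - {"dx": -136,"dy": 434,"dz": 10,"wz": 1.226,"gripper": 60}

```text
schema error: expected keys dx, dy, dz, wx, wy, wz, gripper
```

```bash
python3 -c "
from h import *
plan((568,323,225,1),(568,323,160,1))
grab('side','s1.png');grab('top','t1.png')"
```

```text
t 0.15 pos [200.6 591.7 244.8] jaw 71.3 open 85.3 q1 -1.29 q7 -0.05 F [-0.2 -0.5  0.2]
  d [-136.5, 434.2, 20.0] w [0.001, 0.001, 1.226]
  d [-136.4, 434.2, 85.0] w [0.001, 0.001, 1.226]
```

View pics/s1.png

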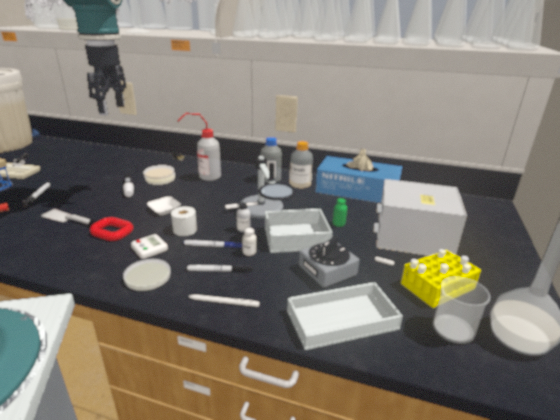

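View pics/t1.png

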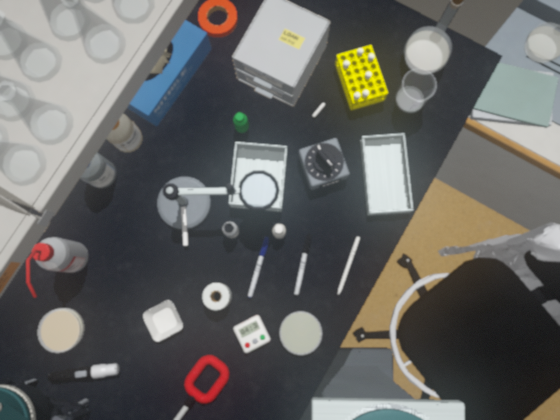

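All seven keys are required. The scene is unchanged in both pictures, so I'm resending with full rows.

Request:
servo_tool:
  increments:
    - {"dx": -136,"dy": 434,"dz": 10,"wx": 0,"wy": 0,"wz": 1.226,"gripper": 60}
    - {"dx": -136,"dy": 434,"dz": 10,"wx": 0,"wy": 0,"wz": 1.226,"gripper": 60}
    - {"dx": -136,"dy": 434,"dz": 10,"wx": 0,"wy": 0,"wz": 1.226,"gripper": 60}
    - {"dx": -136,"dy": 434,"dz": 10,"wx": 0,"wy": 0,"wz": 1.226,"gripper": 60}
    - {"dx": -136,"dy": 434,"dz": 10,"wx": 0,"wy": 0,"wz": 1.226,"gripper": 60}
    - {"dx": -136,"dy": 434,"dz": 10,"wx": 0,"wy": 0,"wz": 1.226,"gripper": 60}
    - {"dx": -136,"dy": 434,"dz": 10,"wx": 0,"wy": 0,"wz": 1.226,"gripper": 60}
    - {"dx": -136,"dy": 434,"dz": 10,"wx": 0,"wy": 0,"wz": 1.226,"gripper": 60}

```text
time: 1.25
eef_pos: [0.5708, 0.3199, 0.2348]
orientation: [1.0, 0.006, 0.0, 0.001]
force: [-1.2, 0.2, -0.7]
opening: 0.0511
```

```bash
python3 -c "
from h import *
plan((568,323,225,1),(568,323,160,1))
grab('side','s2.png');grab('top','t2.png')"
```

```text
t 1.25 pos [570.8 319.9 234.8] jaw 0.7 open 51.1 q1 -0.82 q7 -0.40 F [-1.2  0.2 -0.7]
  d [-2.8, -3.1, 9.8] w [0.002, -0.001, -0.006]
  d [-2.8, -3.3, 74.8] w [0.002, -0.001, -0.006]
```

View pics/s2.png

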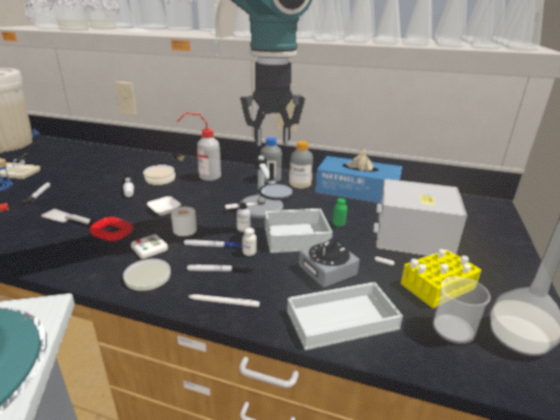

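View pics/t2.png

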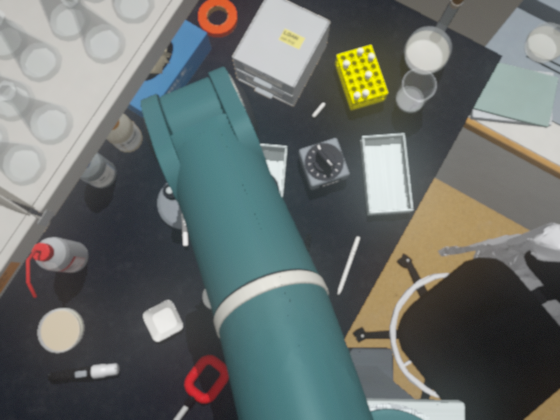

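```bash
python3 -c "
from h import *
f=grab('side')
for p in [(.568,.323,.176),(.568,.323,.138),(.568,.445,.148),(.574,.272,.13),(.448,.436,.157),(.5708,.3199,.2208)]: print(p,np.round(proj(f,p),1))
im=cv2.cvtColor(f['pixels'],cv2.COLOR_RGB2BGR)
cv2.imwrite('pics/s2z.png',cv2.resize(im[60:220,190:330],(700,800))[:,:][0:600])
print(manip.read_state()['q'].round(2))"
```

```text
(0.568, 0.323, 0.176) [269.7 163.7]
(0.568, 0.323, 0.138) [269.5 179.1]
(0.568, 0.445, 0.148) [260.3 157. ]
(0.574, 0.272, 0.13) [276.5 191.2]
(0.448, 0.436, 0.157) [213.5 157.4]
(0.5708, 0.3199, 0.2208) [271.5 145.1]
[-0.82  0.5   0.36  1.56 -0.19  1.12 -0.4 ]
```

View pics/s2z.png

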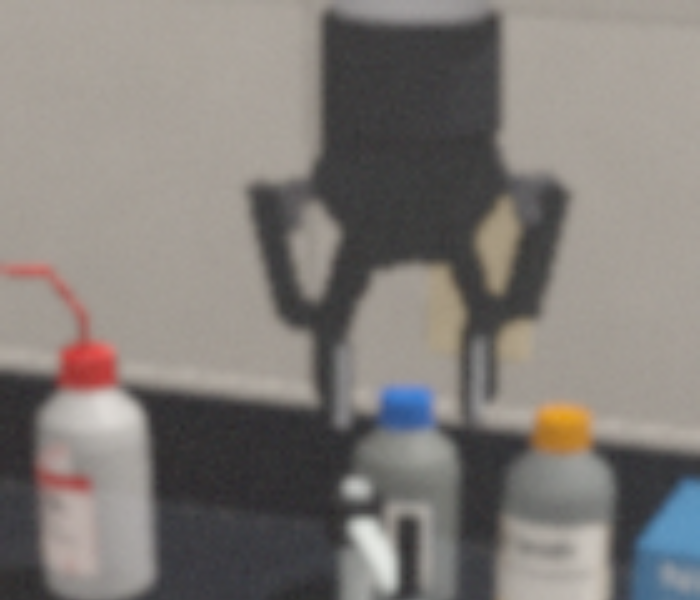

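Request:
servo_tool:
  increments:
    - {"dx": 0,"dy": -3,"dz": 20,"wx": 0,"wy": 0,"wz": 0,"gripper": 60}
    - {"dx": 0,"dy": -3,"dz": 45,"wx": 0,"wy": 0,"wz": 0,"gripper": 60}
    - {"dx": 0,"dy": -3,"dz": 65,"wx": 0,"wy": 0,"wz": 0,"gripper": 60}
    - {"dx": 0,"dy": -3,"dz": 75,"wx": 0,"wy": 0,"wz": 0,"gripper": 60}
    - {"dx": 0,"dy": -3,"dz": 75,"wx": 0,"wy": 0,"wz": 0,"gripper": 10}
    - {"dx": 0,"dy": -3,"dz": 75,"wx": 0,"wy": 0,"wz": 0,"gripper": 0}
    - {"dx": 0,"dy": -3,"dz": 75,"wx": 0,"wy": 0,"wz": 0,"gripper": 0}
    - {"dx": 0,"dy": -3,"dz": 75,"wx": 0,"wy": 0,"wz": 0,"gripper": 0}
  squeeze: 20

```text
time: 2.4
eef_pos: [0.5683, 0.3267, 0.1606]
orientation: [1.0, 0.009, 0.0, -0.0]
force: [0.8, 0.2, 4.7]
opening: 0.0132
```

Request:
servo_tool:
  increments:
    - {"dx": 0,"dy": 0,"dz": 0,"wx": 0,"wy": 0,"wz": 0,"gripper": 0}
    - {"dx": 0,"dy": 0,"dz": 0,"wx": 0,"wy": 0,"wz": 0,"gripper": 0}

```text
time: 2.65
eef_pos: [0.5683, 0.3266, 0.1606]
orientation: [1.0, 0.009, 0.0, -0.0]
force: [0.3, 0.7, 1.4]
opening: 0.0131
```

```bash
python3 -c "
from h import *
p0=manip.read_state()['eef_pos']*1000
ax=np.array([568,445.]); v=p0[:2]-ax; a0=np.arctan2(v[1],v[0]); r=np.hypot(*v); print(r,np.degrees(a0))
print(manip.read_state()['moment'])
T=[]
for k in range(1,17):
    a=a0-np.radians(k*86.5/16*1.0); T.append((ax[0]+r*np.cos(a),ax[1]+r*np.sin(a),p0[2],0.7-k*86.5/16))
plan(*T)
grab('side','s3.png')"
```

```text
118.36776711715346 -89.86299492217944
[-0.09345898 -0.08702111  0.02159957]
t 2.65 pos [568.3 326.6 160.6] jaw 1.0 open 13.1 q1 -0.81 q7 -0.38 F [0.3 0.7 1.4]
  d [-11.1, -0.7, -0.0] w [-0.0, -0.001, 0.1]
  d [-22.2, -2.4, -0.0] w [-0.0, -0.001, 0.194]
  d [-33.0, -5.2, -0.0] w [-0.0, -0.001, 0.289]
  d [-43.5, -9.0, -0.0] w [-0.0, -0.001, 0.383]
  d [-53.6, -13.8, -0.0] w [-0.0, -0.001, 0.477]
  d [-63.2, -19.4, -0.0] w [-0.0, -0.001, 0.572]
  d [-72.2, -26.0, -0.0] w [-0.0, -0.001, 0.666]
  d [-80.6, -33.4, -0.0] w [-0.0, -0.0, 0.76]
  d [-88.2, -41.5, -0.0] w [-0.0, -0.0, 0.855]
  d [-95.1, -50.4, -0.0] w [-0.0, -0.0, 0.949]
  d [-101.1, -59.8, -0.1] w [-0.0, -0.0, 1.043]
  d [-106.1, -69.7, -0.1] w [-0.0, -0.0, 1.138]
  d [-110.2, -80.1, -0.1] w [-0.0, -0.0, 1.232]
  d [-113.3, -90.8, -0.1] w [-0.0, -0.0, 1.326]
  d [-115.4, -101.8, -0.1] w [-0.0, -0.0, 1.421]
  d [-116.4, -112.9, -0.1] w [-0.0, -0.0, 1.515]
```

View pics/s3.png

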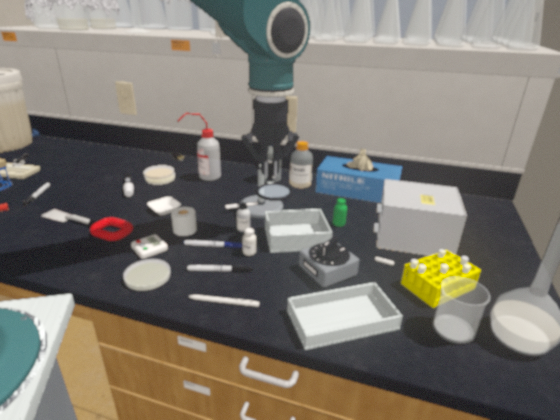

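Request:
servo_tool:
  increments:
    - {"dx": -11,"dy": -0.7,"dz": 0,"wx": 0,"wy": 0,"wz": 0.1,"gripper": 0}
    - {"dx": -22,"dy": -2.4,"dz": 0,"wx": 0,"wy": 0,"wz": 0.19,"gripper": 0}
    - {"dx": -33,"dy": -5,"dz": 0,"wx": 0,"wy": 0,"wz": 0.29,"gripper": 0}
    - {"dx": -43.5,"dy": -9,"dz": 0,"wx": 0,"wy": 0,"wz": 0.38,"gripper": 0}
    - {"dx": -53.5,"dy": -14,"dz": 0,"wx": 0,"wy": 0,"wz": 0.48,"gripper": 0}
    - {"dx": -63,"dy": -19.5,"dz": 0,"wx": 0,"wy": 0,"wz": 0.57,"gripper": 0}
    - {"dx": -72,"dy": -26,"dz": 0,"wx": 0,"wy": 0,"wz": 0.67,"gripper": 0}
    - {"dx": -80.5,"dy": -33.5,"dz": 0,"wx": 0,"wy": 0,"wz": 0.76,"gripper": 0}

```text
time: 3.7
eef_pos: [0.4867, 0.3589, 0.1606]
orientation: [0.931, -0.364, 0.0, -0.0]
force: [0.5, 0.7, 0.3]
opening: 0.0132
```

```bash
cat > arc.py <<'E'
from h import *
import sys
ax=np.array([568,445.]); R0=118.4
p0=manip.read_state()['eef_pos']*1000
v=p0[:2]-ax; a0=np.degrees(np.arctan2(v[1],v[0]))%360; print('r',np.hypot(*v),'ang',a0,manip.read_state()['moment'])
j=np.degrees(np.arctan2(*down(0).as_matrix()[1::-1,0])) 
x=Ro.from_quat(manip.read_state()['orientation']).as_matrix()[:,0]; j=np.degrees(np.arctan2(x[1],x[0]))
tgt=float(sys.argv[1]); n=int(sys.argv[2]); T=[]
for k in range(1,n+1):
    a=a0+(tgt-a0)*k/n; T.append((ax[0]+R0*np.cos(np.radians(a)),ax[1]+R0*np.sin(np.radians(a)),160.6,j+a-a0))
plan(*T)
E
python3 arc.py 184.1 8
```

```text
r 118.36165999883485 ang 226.63714593399843 [ 0.29797991 -0.18429034  0.16568125]
t 3.70 pos [486.7 358.9 160.6] jaw -42.7 open 13.2 q1 -1.08 q7 -1.18 F [0.5 0.7 0.3]
  d [-11.0, -0.6, 0.0] w [-0.0, -0.0, 0.093]
  d [-21.8, -2.2, 0.0] w [-0.0, -0.0, 0.186]
  d [-32.5, -4.9, 0.0] w [-0.0, -0.0, 0.278]
  d [-42.9, -8.5, 0.0] w [-0.0, -0.0, 0.371]
  d [-52.8, -13.1, 0.0] w [-0.0, -0.0, 0.464]
  d [-62.4, -18.6, 0.0] w [-0.0, -0.0, 0.557]
  d [-71.3, -24.9, 0.0] w [-0.0, -0.0, 0.65]
  d [-79.7, -32.1, 0.0] w [-0.0, -0.0, 0.742]
```

Request:
servo_tool:
  increments:
    - {"dx": -11,"dy": -0.6,"dz": 0,"wx": 0,"wy": 0,"wz": 0.093,"gripper": 0}
    - {"dx": -22,"dy": -2.2,"dz": 0,"wx": 0,"wy": 0,"wz": 0.186,"gripper": 0}
    - {"dx": -32.5,"dy": -5,"dz": 0,"wx": 0,"wy": 0,"wz": 0.28,"gripper": 0}
    - {"dx": -43,"dy": -8.5,"dz": 0,"wx": 0,"wy": 0,"wz": 0.37,"gripper": 0}
    - {"dx": -53,"dy": -13,"dz": 0,"wx": 0,"wy": 0,"wz": 0.465,"gripper": 0}
    - {"dx": -62.5,"dy": -18.5,"dz": 0,"wx": 0,"wy": 0,"wz": 0.557,"gripper": 0}
    - {"dx": -71.5,"dy": -25,"dz": 0,"wx": 0,"wy": 0,"wz": 0.65,"gripper": 0}
    - {"dx": -79.7,"dy": -32,"dz": 0,"wx": 0,"wy": 0,"wz": 0.742,"gripper": 0}

```text
time: 4.7
eef_pos: [0.4484, 0.4372, 0.1606]
orientation: [0.735, -0.678, -0.001, 0.001]
force: [-8.1, -1.0, 6.1]
opening: 0.0131
```

Request:
servo_tool:
  increments:
    - {"dx": 0,"dy": 0,"dz": 0,"wx": 0,"wy": 0,"wz": 0,"gripper": 0}
    - {"dx": 0,"dy": 0,"dz": 0,"wx": 0,"wy": 0,"wz": 0,"gripper": 0}

```text
time: 4.95
eef_pos: [0.4484, 0.4372, 0.1606]
orientation: [0.736, -0.677, -0.001, 0.001]
force: [-1.0, 1.4, 1.5]
opening: 0.0135
```

```bash
python3 arc.py 184.1 1; python3 -c "
from h import *
grab('side','s4.png');grab('top','t4.png')"
```

```text
r 119.86407777715172 ang 183.7438838005038 [0.3982278  0.14266005 0.0962053 ]
t 4.95 pos [448.4 437.2 160.6] jaw -85.3 open 13.5 q1 -1.31 q7 -1.96 F [-1.   1.4  1.5]
  d [0.8, -1.5, 0.0] w [0.002, 0.0, -0.006]
```

View pics/s4.png

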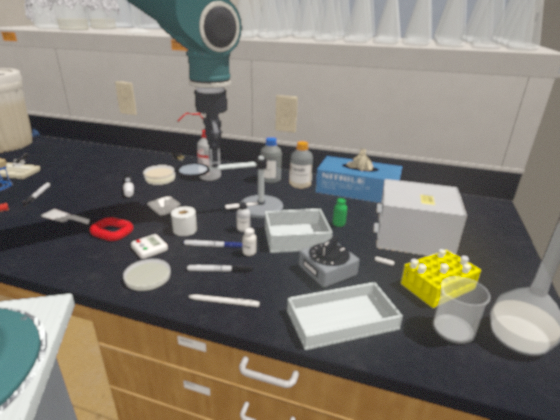

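View pics/t4.png

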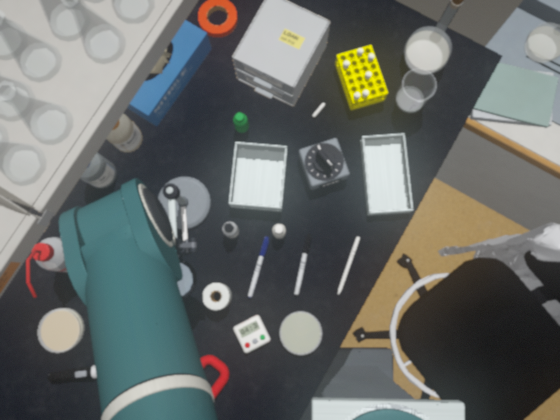

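Request:
servo_tool:
  increments:
    - {"dx": 0,"dy": 0,"dz": 0,"wx": 0,"wy": 0,"wz": 0,"gripper": 50}
    - {"dx": 0,"dy": 0,"dz": 0,"wx": 0,"wy": 0,"wz": 0,"gripper": 50}
    - {"dx": 0,"dy": 0,"dz": 0,"wx": 0,"wy": 0,"wz": 0,"gripper": 50}
    - {"dx": 0,"dy": 0,"dz": -30,"wx": 0,"wy": 0,"wz": 0,"gripper": 50}
    - {"dx": 0,"dy": 0,"dz": -60,"wx": 0,"wy": 0,"wz": 0,"gripper": 50}
    - {"dx": 0,"dy": 0,"dz": -80,"wx": 0,"wy": 0,"wz": 0,"gripper": 50}
    - {"dx": 0,"dy": 0,"dz": -80,"wx": 0,"wy": 0,"wz": 0,"gripper": 50}

```text
time: 5.92
eef_pos: [0.4489, 0.4373, 0.2417]
orientation: [0.736, -0.677, -0.001, -0.0]
force: [-0.3, 1.5, -0.2]
opening: 0.0427
```

```bash
python3 -c "
from h import *
plan((500,60,260,0))"
```

```text
t 5.92 pos [448.9 437.3 241.7] jaw -85.3 open 42.7 q1 -1.34 q7 -2.01 F [-0.3  1.5 -0.2]
  d [380.2, -19.8, -19.0] w [-0.0, 0.002, -1.488]
```

Request:
servo_tool:
  increments:
    - {"dx": 588,"dy": 17,"dz": -15,"wx": 0,"wy": 0,"wz": -1.48,"gripper": 40}
    - {"dx": 588,"dy": 17,"dz": -15,"wx": 0,"wy": 0,"wz": -1.48,"gripper": 40}
    - {"dx": 588,"dy": 17,"dz": -15,"wx": 0,"wy": 0,"wz": -1.48,"gripper": 40}
    - {"dx": 588,"dy": 17,"dz": -15,"wx": 0,"wy": 0,"wz": -1.48,"gripper": 40}
    - {"dx": 588,"dy": 17,"dz": -15,"wx": 0,"wy": 0,"wz": -1.48,"gripper": 40}
    - {"dx": 588,"dy": 17,"dz": -15,"wx": 0,"wy": 0,"wz": -1.48,"gripper": 40}
    - {"dx": 588,"dy": 17,"dz": -15,"wx": 0,"wy": 0,"wz": -1.48,"gripper": 40}
    - {"dx": 588,"dy": 17,"dz": -15,"wx": 0,"wy": 0,"wz": -1.48,"gripper": 40}

```text
time: 6.92
eef_pos: [0.4746, -0.0271, 0.2519]
orientation: [0.999, -0.047, -0.001, -0.001]
force: [0.3, 0.3, -0.0]
opening: 0.0341
```

```bash
python3 -c "
from h import *
plan((480,-150,260,0))
print(manip.read_state()['q'].round(2))
grab('side','s5.png');grab('top','t5.png')"
```

```text
t 6.92 pos [474.6 -27.1 251.9] jaw -5.4 open 34.1 q1 -0.68 q7 0.04 F [ 0.3  0.3 -0. ]
  d [16.9, 121.9, -8.3] w [-0.002, 0.002, -0.094]
[-0.68  0.17  0.75  1.98 -0.14  1.04  0.04]
```

View pics/t5.png

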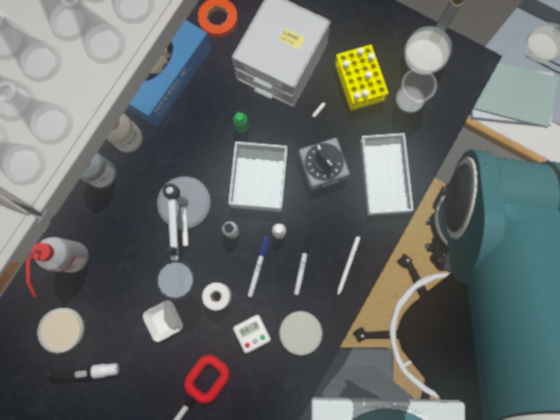

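View pics/s5.png

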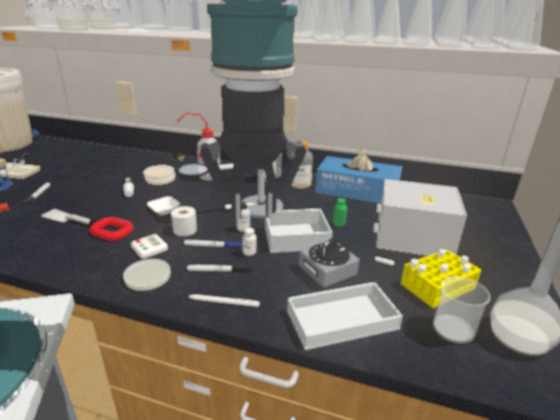

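Run:
```python
from h import *
f=manip.grab_frame('top'); im=f['pixels']
cv2.imwrite('pics/t5z.png',cv2.cvtColor(cv2.resize(im[170:310,140:280],(784,784),interpolation=cv2.INTER_CUBIC),cv2.COLOR_RGB2BGR)[:600])
hsv=cv2.cvtColor(im,cv2.COLOR_RGB2HSV)
m=((hsv[...,2]>120)&(hsv[...,1]<60)).astype(np.uint8)
n,l,st,c=cv2.connectedComponentsWithStats(m)
def fit(i,z):
    pts=np.argwhere(l==i)[:,::-1].astype(float)
    W=np.array([ray(f,p,z)[:2] for p in pts])*1000
    mu=W.mean(0); u,s,vt=np.linalg.svd(W-mu); d=vt[0]; pr=(W-mu)@d
    return mu,d,pr.min(),pr.max()
for i in range(1,n):
    x,y,w,h,a=st[i]
    if 160<x<370 and 180<y<305 and a>20:
        z=.130 if x<178 else (.016 if x<200 else .006)
        mu,d,a0,a1=fit(i,z)
        print(st[i],np.round(mu,1),'ang %.1f'%(np.degrees(np.arctan2(d[1],d[0]))%180),'ext',np.round(mu+a0*d,1),np.round(mu+a1*d,1))
```

```text
[166 186   8   8  48] [573.3 451.6] ang 118.2 ext [576.7 445.2] [569.6 458.5]
[222 221  16  14  93] [512.8 340.2] ang 135.5 ext [522.2 331. ] [500.9 351.9]
[272 223  14  14 149] [510.5 233.3] ang 61.7 ext [517.8 246.8] [503.2 219.8]
[337 236  23  58 296] [436.2  79.4] ang 160.2 ext [497.8  57.3] [372.4 102.4]
[294 253  13  42 226] [414.5 184.5] ang 168.4 ext [459.2 175.3] [369.4 193.8]
[248 255  16  42 232] [408.1 283. ] ang 164.9 ext [453.3 270.9] [363.3 295.1]
[171 256   7   4  24] [437.5 434.8] ang 95.2 ext [438.  429.6] [436.9 441.5]
[202 282  29  29 587] [363.6 367.9] ang 106.2 ext [354.8 398.1] [372.5 337.4]
```

View pics/t5z.png

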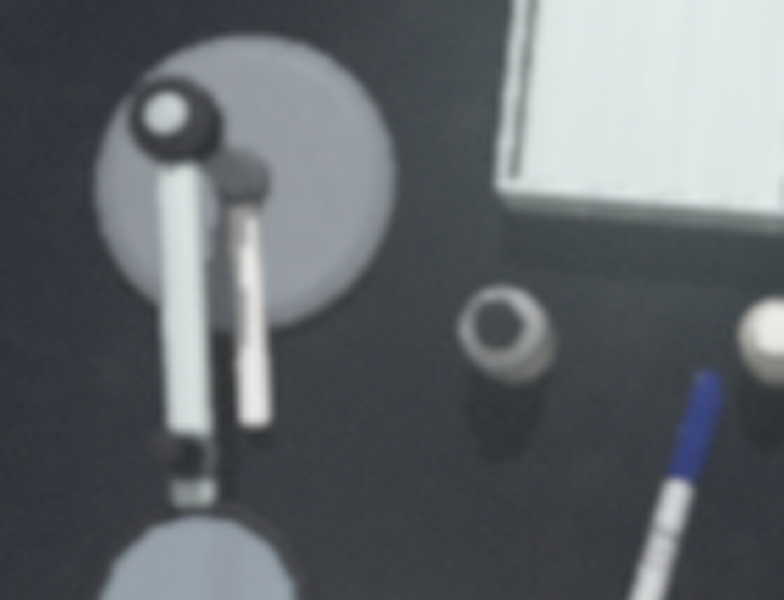

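Run:
```python
from h import *
f=manip.grab_frame('top')
Z=lambda x,y:(140+x/5.6,170+y/5.6)
def ang(a,b,z):
    p,q=ray(f,Z(*a),z),ray(f,Z(*b),z); d=q-p; print(np.round(p*1e3,1),np.round(q*1e3,1),np.degrees(np.arctan2(d[1],d[0]))%360)
ang((179,170),(190,430),.134); ang((245,210),(254,424),.016); 
im=f['pixels'].astype(int)
for r,n in [(205,'a'),(215,'a'),(225,'a'),(235,'a'),(243,'a'),(210,'r'),(218,'r'),(226,'r'),(234,'r'),(242,'r')]:
    lo,hi=(164,181) if n=='a' else (179.5,191)
    row=im[r,int(lo):int(hi)+1].sum(1); x=np.arange(int(lo),int(hi)+1); w=np.clip(row-380,0,None) ; print(n,r,round((w*x).sum()/w.sum(),2), end='; ')
```

```text
[550.8 444.1 134. ] [458.4 435.8 134. ] 185.1330267677723
[556.  444.6  16. ] [471.  437.3  16. ] 184.9009278159969
a 205 170.97; a 215 171.26; a 225 172.42; a 235 172.91; a 243 173.25; r 210 185.99; r 218 185.54; r 226 184.96; r 234 184.66; r 242 184.98;
```

```bash
python3 -c "
from h import *
plan((437,180,90,78.4),(437,180,17,78.4))
f=grab('top')
for e in [(369.4-1,193.9),(369.4-1+140*.9796,193.9-140*.2011),(437,180)]: print(proj(f,(e[0]/1e3,e[1]/1e3,.005)))
"
```

```text
t 7.12 pos [474.7 -26.1 251.8] jaw -5.8 open 34.4 q1 -0.68 q7 0.03 F [-0.4  0.  -0.5]
  d [-58.0, -201.0, 162.2] w [-0.003, 0.001, -1.47]
  d [-57.8, -201.0, 235.2] w [-0.003, 0.001, -1.47]
[295.79386056 294.64153063]
[308.93545315 232.06191044]
[302.34941015 263.02658726]
```

Request:
servo_tool:
  increments:
    - {"dx": -58,"dy": -200,"dz": 40,"wx": 0,"wy": 0,"wz": -1.47,"gripper": 40}
    - {"dx": -58,"dy": -200,"dz": 80,"wx": 0,"wy": 0,"wz": -1.47,"gripper": 40}
    - {"dx": -58,"dy": -200,"dz": 120,"wx": 0,"wy": 0,"wz": -1.47,"gripper": 40}
    - {"dx": -58,"dy": -200,"dz": 160,"wx": 0,"wy": 0,"wz": -1.47,"gripper": 40}
    - {"dx": -58,"dy": -200,"dz": 160,"wx": 0,"wy": 0,"wz": -1.47,"gripper": 40}
    - {"dx": -58,"dy": -200,"dz": 160,"wx": 0,"wy": 0,"wz": -1.47,"gripper": 40}
    - {"dx": -58,"dy": -200,"dz": 160,"wx": 0,"wy": 0,"wz": -1.47,"gripper": 40}
    - {"dx": -58,"dy": -200,"dz": 160,"wx": 0,"wy": 0,"wz": -1.47,"gripper": 40}

```text
time: 8.18
eef_pos: [0.4358, 0.1811, 0.0917]
orientation: [0.772, 0.635, -0.001, -0.002]
force: [-0.5, 0.7, 0.3]
opening: 0.0341
```

```bash
python3 -c "
from h import *
plan((436,180.5,60,78.4),(436,180.5,17,78.4))
print(manip.read_state()['q'].round(2))
grab('side','s6.png')
"
```

```text
t 8.18 pos [435.8 181.1  91.7] jaw 78.9 open 34.1 q1 -0.68 q7 1.07 F [-0.5  0.7  0.3]
  d [-0.6, 0.4, 31.7] w [-0.004, -0.001, 0.008]
  d [-0.6, 0.5, 74.7] w [-0.004, -0.001, 0.008]
[-0.68  0.38  0.26  2.11 -0.16  0.67  1.07]
```

View pics/s6.png

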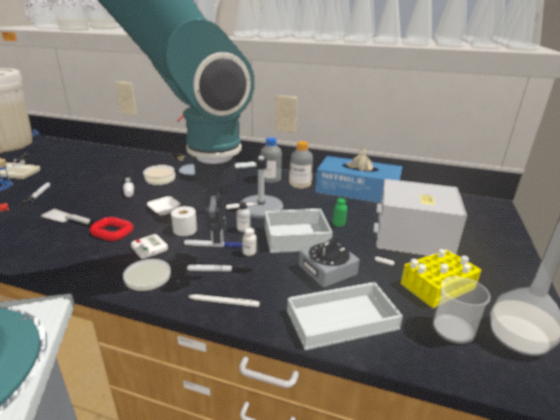

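Request:
servo_tool:
  increments:
    - {"dx": 0,"dy": 0,"dz": 30,"wx": 0,"wy": 0,"wz": 0,"gripper": 40}
    - {"dx": 0,"dy": 0,"dz": 55,"wx": 0,"wy": 0,"wz": 0,"gripper": 40}
    - {"dx": 0,"dy": 0,"dz": 68,"wx": 0,"wy": 0,"wz": 0,"gripper": 40}
    - {"dx": 0,"dy": 0,"dz": 74,"wx": 0,"wy": 0,"wz": 0,"gripper": 40}
    - {"dx": 0,"dy": 0,"dz": 74,"wx": 0,"wy": 0,"wz": 0,"gripper": 30}
    - {"dx": 0,"dy": 0,"dz": 74,"wx": 0,"wy": 0,"wz": 0,"gripper": 0}
    - {"dx": 0,"dy": 0,"dz": 74,"wx": 0,"wy": 0,"wz": 0,"gripper": 0}
    - {"dx": 0,"dy": 0,"dz": 74,"wx": 0,"wy": 0,"wz": 0,"gripper": 0}
  squeeze: 40

```text
time: 9.22
eef_pos: [0.436, 0.1813, 0.0185]
orientation: [0.77, 0.638, -0.0, -0.002]
force: [-3.0, 0.0, 7.5]
opening: 0.0086
```

Request:
servo_tool:
  increments:
    - {"dx": 0,"dy": 0,"dz": 0,"wx": 0,"wy": 0,"wz": 0,"gripper": 0}
    - {"dx": 0,"dy": 0,"dz": 0,"wx": 0,"wy": 0,"wz": 0,"gripper": 0}
    - {"dx": 0,"dy": 0,"dz": -40,"wx": 0,"wy": 0,"wz": 0,"gripper": 0}
    - {"dx": 0,"dy": 0,"dz": -80,"wx": 0,"wy": 0,"wz": 0,"gripper": 0}
    - {"dx": 0,"dy": 0,"dz": -110,"wx": 0,"wy": 0,"wz": 0,"gripper": 0}
    - {"dx": 0,"dy": 0,"dz": -110,"wx": 0,"wy": 0,"wz": 0,"gripper": 0}

```text
time: 9.98
eef_pos: [0.4372, 0.1817, 0.1304]
orientation: [0.77, 0.638, 0.002, -0.001]
force: [1.0, 0.3, -0.2]
opening: 0.0089
```

```bash
cat > tr.py <<'E'
from h import *
PT=np.array([635,-5.]); PA=np.radians(3.9); BT=np.array([623,278.]); BA=np.radians(-3.75)
def tray(c,a,x,y): return c+np.array([x*np.cos(a)-y*np.sin(a),x*np.sin(a)+y*np.cos(a)])
E
python3 -c "
from tr import *
t=tray(PT,PA,0,17); print(t)
plan((t[0],t[1],120,93.9))
grab('side','s7.png')
"
```

```text
[633.84374006  11.96063274]
t 9.97 pos [437.2 181.7 130.4] jaw 79.3 open 8.9 q1 -0.71 q7 1.05 F [ 1.   0.3 -0.2]
  d [-130.3, 224.7, 9.9] w [0.0, -0.004, -0.255]
```

View pics/s7.png

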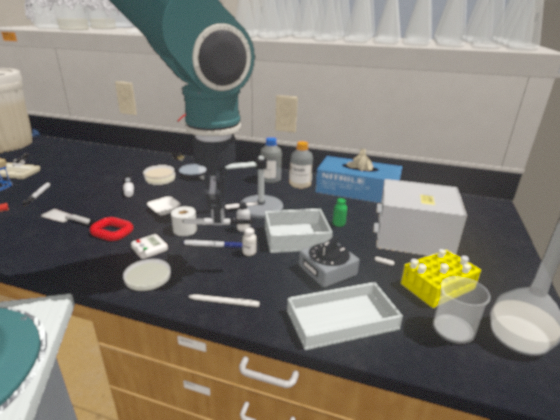

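Request:
servo_tool:
  increments:
    - {"dx": -130,"dy": 225,"dz": 5,"wx": 0,"wy": 0,"wz": -0.255,"gripper": 0}
    - {"dx": -130,"dy": 225,"dz": 5,"wx": 0,"wy": 0,"wz": -0.255,"gripper": 0}
    - {"dx": -130,"dy": 225,"dz": 5,"wx": 0,"wy": 0,"wz": -0.255,"gripper": 0}
    - {"dx": -130,"dy": 225,"dz": 5,"wx": 0,"wy": 0,"wz": -0.255,"gripper": 0}
    - {"dx": -130,"dy": 225,"dz": 5,"wx": 0,"wy": 0,"wz": -0.255,"gripper": 0}
    - {"dx": -130,"dy": 225,"dz": 5,"wx": 0,"wy": 0,"wz": -0.255,"gripper": 0}
    - {"dx": -130,"dy": 225,"dz": 5,"wx": 0,"wy": 0,"wz": -0.255,"gripper": 0}

```text
time: 10.9
eef_pos: [0.6325, 0.0133, 0.1228]
orientation: [0.682, 0.731, 0.001, -0.002]
force: [0.3, 0.7, -0.8]
opening: 0.009
```

```bash
python3 -c "
from tr import *
t=tray(PT,PA,0,17)
plan((t[0],t[1],60,93.9),(t[0],t[1],24,93.9))
print(manip.read_state()['q'].round(2))
grab('side','s8.png')
"
```

```text
t 10.90 pos [632.5  13.3 122.8] jaw 94.0 open 9.0 q1 -0.27 q7 1.73 F [ 0.3  0.7 -0.8]
  d [-1.7, 1.4, 62.8] w [-0.002, -0.004, 0.002]
  d [-1.9, 1.4, 98.8] w [-0.002, -0.004, 0.002]
[-0.27  0.58  0.27  1.7  -0.19  0.89  1.73]
```

View pics/s8.png

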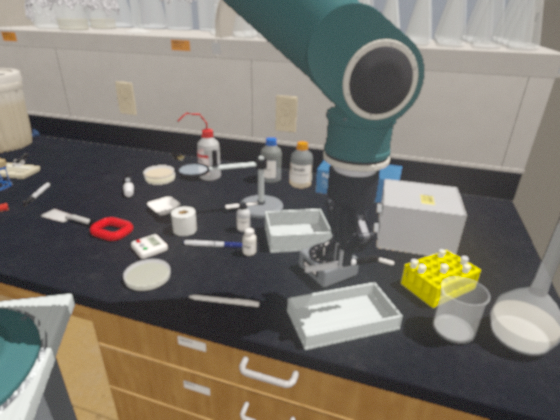

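Request:
servo_tool:
  increments:
    - {"dx": -2,"dy": 1.5,"dz": 40,"wx": 0,"wy": 0,"wz": 0,"gripper": 0}
    - {"dx": -2,"dy": 1.5,"dz": 75,"wx": 0,"wy": 0,"wz": 0,"gripper": 0}
    - {"dx": -2,"dy": 1.5,"dz": 92,"wx": 0,"wy": 0,"wz": 0,"gripper": 0}
    - {"dx": -2,"dy": 1.5,"dz": 98,"wx": 0,"wy": 0,"wz": 0,"gripper": 0}
    - {"dx": -2,"dy": 1.5,"dz": 98,"wx": 0,"wy": 0,"wz": 0,"gripper": 0}
    - {"dx": -2,"dy": 1.5,"dz": 98,"wx": 0,"wy": 0,"wz": 0,"gripper": 26}
    - {"dx": -2,"dy": 1.5,"dz": 98,"wx": 0,"wy": 0,"wz": 0,"gripper": 26}
    - {"dx": -2,"dy": 1.5,"dz": 98,"wx": 0,"wy": 0,"wz": 0,"gripper": 26}

```text
time: 11.95
eef_pos: [0.6343, 0.012, 0.0255]
orientation: [0.682, 0.731, 0.001, -0.002]
force: [0.0, 0.2, 0.3]
opening: 0.0223
```

Request:
servo_tool:
  increments:
    - {"dx": 0,"dy": 0,"dz": -40,"wx": 0,"wy": 0,"wz": 0,"gripper": 26}
    - {"dx": 0,"dy": 0,"dz": -80,"wx": 0,"wy": 0,"wz": 0,"gripper": 26}
    - {"dx": 0,"dy": 0,"dz": -120,"wx": 0,"wy": 0,"wz": 0,"gripper": 40}
    - {"dx": 60,"dy": 0,"dz": -120,"wx": 0,"wy": 0,"wz": 0,"gripper": 40}
    - {"dx": 60,"dy": 0,"dz": -120,"wx": 0,"wy": 0,"wz": 0,"gripper": 40}

```text
time: 12.58
eef_pos: [0.6298, 0.0769, 0.1461]
orientation: [0.68, 0.734, 0.002, -0.003]
force: [0.1, 0.6, -1.5]
opening: 0.0339
```

```bash
python3 -c "
from tr import *
plan((430,277,120,74.9))
grab('side','s9.png');grab('top','t9.png')
"
```

```text
t 12.57 pos [629.8  76.9 146.1] jaw 94.4 open 33.9 q1 -0.36 q7 1.62 F [ 0.1  0.6 -1.5]
  d [214.6, -183.9, 27.6] w [-0.002, -0.006, 0.34]
```

View pics/s9.png

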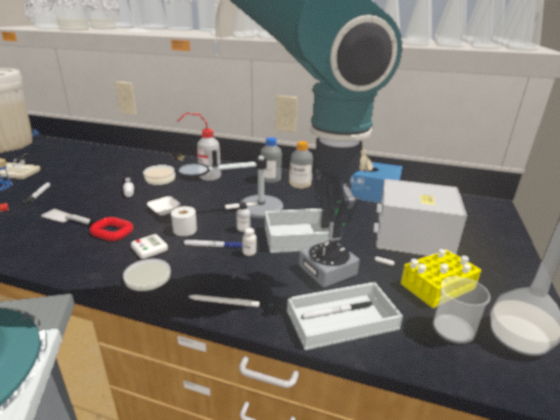

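View pics/t9.png

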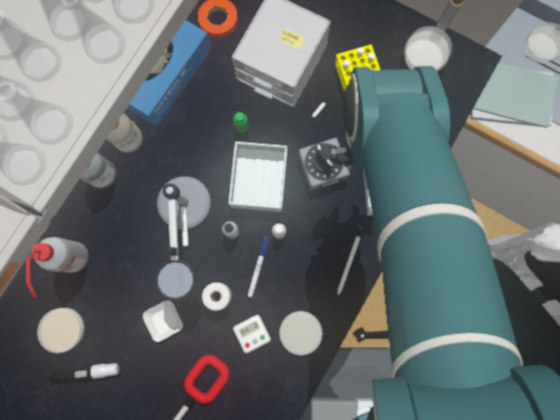

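```bash
python3 -c "
from tr import *
f=grab('top')
print(ray(f,(257.9,266.8),.006)*1000)
im=f['pixels']; cv2.imwrite('pics/t9z.png',cv2.cvtColor(cv2.resize(im[225:305,235:285],(400,640),interpolation=cv2.INTER_CUBIC),cv2.COLOR_RGB2BGR)[:600])
plan((430,277,90,74.9))"
```

```text
[427.45240394 277.47387781   6.        ]
t 12.72 pos [630.1  70.9 145.6] jaw 94.0 open 34.3 q1 -0.36 q7 1.62 F [-0.5 -0.  -0.7]
  d [219.4, -185.1, 56.7] w [-0.002, -0.003, 0.334]
```

View pics/t9z.png

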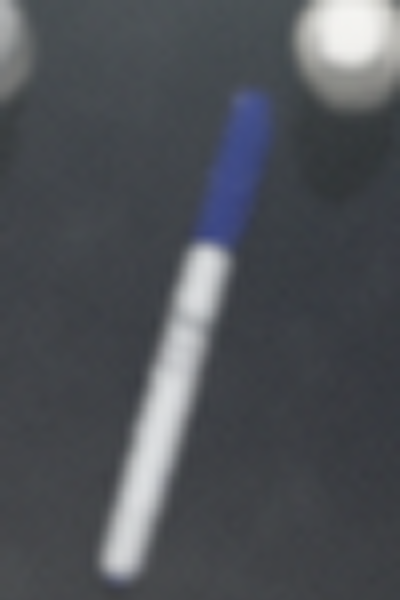

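Request:
servo_tool:
  increments:
    - {"dx": 219,"dy": -183,"dz": 20,"wx": 0,"wy": 0,"wz": 0.334,"gripper": 40}
    - {"dx": 219,"dy": -183,"dz": 20,"wx": 0,"wy": 0,"wz": 0.334,"gripper": 40}
    - {"dx": 219,"dy": -183,"dz": 20,"wx": 0,"wy": 0,"wz": 0.334,"gripper": 40}
    - {"dx": 219,"dy": -183,"dz": 30,"wx": 0,"wy": 0,"wz": 0.334,"gripper": 40}
    - {"dx": 219,"dy": -183,"dz": 57,"wx": 0,"wy": 0,"wz": 0.334,"gripper": 40}
    - {"dx": 219,"dy": -183,"dz": 57,"wx": 0,"wy": 0,"wz": 0.334,"gripper": 40}
    - {"dx": 219,"dy": -183,"dz": 57,"wx": 0,"wy": 0,"wz": 0.334,"gripper": 40}
    - {"dx": 219,"dy": -183,"dz": 57,"wx": 0,"wy": 0,"wz": 0.334,"gripper": 40}

```text
time: 13.72
eef_pos: [0.4335, 0.2757, 0.0903]
orientation: [0.795, 0.607, 0.001, -0.002]
force: [-0.4, -0.4, 0.4]
opening: 0.0342
```

```bash
python3 -c "
from tr import *
plan((428,276.5,17,74.9))
print(manip.read_state()['q'].round(2))
grab('side','s10.png')"
```

```text
t 13.72 pos [433.5 275.7  90.3] jaw 74.7 open 34.2 q1 -0.86 q7 0.86 F [-0.4 -0.4  0.4]
  d [-0.9, -5.5, 73.3] w [-0.001, -0.003, -0.003]
[-0.86  0.45  0.29  2.02 -0.2   0.7   0.86]
```

View pics/s10.png

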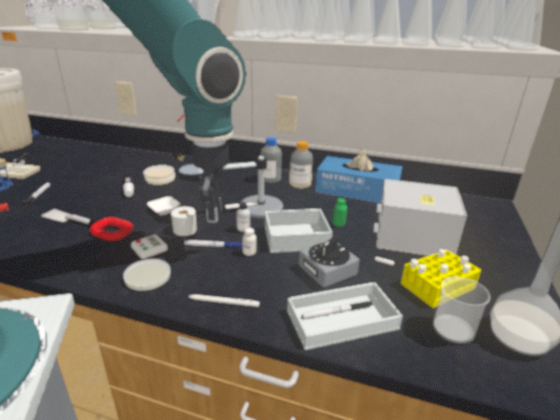

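Request:
servo_tool:
  increments:
    - {"dx": -1,"dy": -5.5,"dz": 30,"wx": 0,"wy": 0,"wz": 0,"gripper": 40}
    - {"dx": -1,"dy": -5.5,"dz": 55,"wx": 0,"wy": 0,"wz": 0,"gripper": 40}
    - {"dx": -1,"dy": -5.5,"dz": 67,"wx": 0,"wy": 0,"wz": 0,"gripper": 40}
    - {"dx": -1,"dy": -5.5,"dz": 73,"wx": 0,"wy": 0,"wz": 0,"gripper": 40}
    - {"dx": -1,"dy": -5.5,"dz": 73,"wx": 0,"wy": 0,"wz": 0,"gripper": 30}
    - {"dx": -1,"dy": -5.5,"dz": 73,"wx": 0,"wy": 0,"wz": 0,"gripper": 0}
    - {"dx": -1,"dy": -5.5,"dz": 73,"wx": 0,"wy": 0,"wz": 0,"gripper": 0}
    - {"dx": -1,"dy": -5.5,"dz": 73,"wx": 0,"wy": 0,"wz": 0,"gripper": 0}
  squeeze: 40

```text
time: 14.78
eef_pos: [0.4281, 0.2768, 0.018]
orientation: [0.795, 0.607, 0.002, -0.002]
force: [-1.4, -1.5, 7.1]
opening: 0.0091
```

Request:
servo_tool:
  increments:
    - {"dx": 0,"dy": 0,"dz": 0,"wx": 0,"wy": 0,"wz": 0,"gripper": 0}
    - {"dx": 0,"dy": 0,"dz": 0,"wx": 0,"wy": 0,"wz": 0,"gripper": 0}
    - {"dx": 0,"dy": 0,"dz": -40,"wx": 0,"wy": 0,"wz": 0,"gripper": 0}
    - {"dx": 0,"dy": 0,"dz": -80,"wx": 0,"wy": 0,"wz": 0,"gripper": 0}
    - {"dx": 0,"dy": 0,"dz": -115,"wx": 0,"wy": 0,"wz": 0,"gripper": 0}
    - {"dx": 0,"dy": 0,"dz": -115,"wx": 0,"wy": 0,"wz": 0,"gripper": 0}

```text
time: 15.52
eef_pos: [0.4291, 0.2771, 0.1353]
orientation: [0.795, 0.607, 0.004, -0.002]
force: [-0.5, 0.9, -0.5]
opening: 0.0085
```

```bash
python3 -c "
from tr import *
t=tray(PT,PA,0,-17); print(t)
plan((t[0],t[1],120,93.9))
grab('side','s11.png')"
```

```text
[636.15625994 -21.96063274]
t 15.53 pos [429.1 277.1 135.3] jaw 74.8 open 8.5 q1 -0.90 q7 0.82 F [-0.5  0.9 -0.5]
  d [-234.2, 278.4, 13.8] w [0.003, -0.008, -0.334]
```

View pics/s11.png

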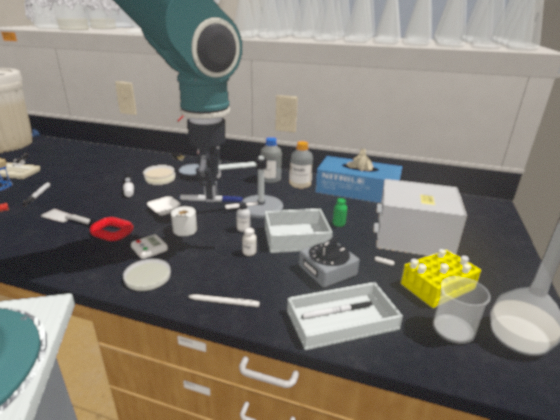

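Request:
servo_tool:
  increments:
    - {"dx": -234,"dy": 278,"dz": 5,"wx": 0,"wy": 0,"wz": -0.334,"gripper": 0}
    - {"dx": -234,"dy": 278,"dz": 5,"wx": 0,"wy": 0,"wz": -0.334,"gripper": 0}
    - {"dx": -234,"dy": 278,"dz": 5,"wx": 0,"wy": 0,"wz": -0.334,"gripper": 0}
    - {"dx": -234,"dy": 278,"dz": 5,"wx": 0,"wy": 0,"wz": -0.334,"gripper": 0}
    - {"dx": -234,"dy": 278,"dz": 5,"wx": 0,"wy": 0,"wz": -0.334,"gripper": 0}
    - {"dx": -234,"dy": 278,"dz": 5,"wx": 0,"wy": 0,"wz": -0.334,"gripper": 0}
    - {"dx": -234,"dy": 278,"dz": 5,"wx": 0,"wy": 0,"wz": -0.334,"gripper": 0}
    - {"dx": -234,"dy": 278,"dz": 5,"wx": 0,"wy": 0,"wz": -0.334,"gripper": 0}

```text
time: 16.58
eef_pos: [0.6344, -0.0219, 0.126]
orientation: [0.683, 0.731, 0.002, -0.002]
force: [-0.7, 0.5, -0.3]
opening: 0.0088
```

```bash
python3 -c "
from tr import *
t=tray(PT,PA,0,-17); print(t)
plan((t[0],t[1],24,93.9))
grab('side','s12.png')"
```

```text
[636.15625994 -21.96063274]
t 16.57 pos [634.4 -21.9 126. ] jaw 93.9 open 8.8 q1 -0.24 q7 1.80 F [-0.7  0.5 -0.3]
  d [-0.8, 1.7, 102.0] w [0.0, -0.006, -0.0]
```

View pics/s12.png

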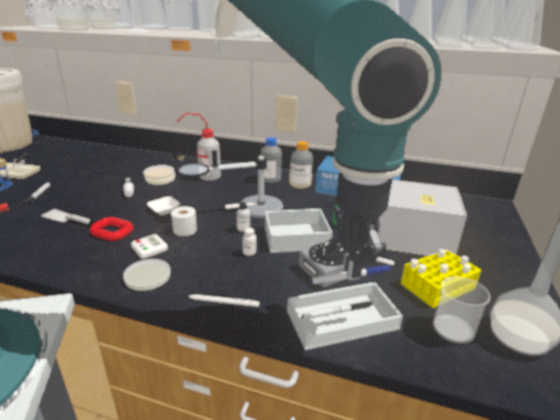

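Request:
servo_tool:
  increments:
    - {"dx": -1,"dy": 1.7,"dz": 40,"wx": 0,"wy": 0,"wz": 0,"gripper": 0}
    - {"dx": -1,"dy": 1.7,"dz": 78,"wx": 0,"wy": 0,"wz": 0,"gripper": 0}
    - {"dx": -1,"dy": 1.7,"dz": 95,"wx": 0,"wy": 0,"wz": 0,"gripper": 0}
    - {"dx": -1,"dy": 1.7,"dz": 101,"wx": 0,"wy": 0,"wz": 0,"gripper": 0}
    - {"dx": -1,"dy": 1.7,"dz": 101,"wx": 0,"wy": 0,"wz": 0,"gripper": 0}
    - {"dx": -1,"dy": 1.7,"dz": 101,"wx": 0,"wy": 0,"wz": 0,"gripper": 26}
    - {"dx": -1,"dy": 1.7,"dz": 101,"wx": 0,"wy": 0,"wz": 0,"gripper": 26}
    - {"dx": -1,"dy": 1.7,"dz": 101,"wx": 0,"wy": 0,"wz": 0,"gripper": 26}

```text
time: 17.62
eef_pos: [0.6364, -0.0212, 0.0258]
orientation: [0.682, 0.731, 0.003, -0.002]
force: [0.1, 0.3, -0.4]
opening: 0.022
```

Request:
servo_tool:
  increments:
    - {"dx": 0,"dy": 0,"dz": -40,"wx": 0,"wy": 0,"wz": 0,"gripper": 26}
    - {"dx": 0,"dy": 0,"dz": -80,"wx": 0,"wy": 0,"wz": 0,"gripper": 26}
    - {"dx": 40,"dy": -60,"dz": -120,"wx": 0,"wy": 0,"wz": 0,"gripper": 40}
    - {"dx": 80,"dy": -120,"dz": -120,"wx": 0,"wy": 0,"wz": 0,"gripper": 40}
    - {"dx": 180,"dy": -150,"dz": -120,"wx": 0,"wy": 0,"wz": 0,"gripper": 40}
    - {"dx": 280,"dy": -150,"dz": -120,"wx": 0,"wy": 0,"wz": 0,"gripper": 40}
    - {"dx": 280,"dy": -150,"dz": -120,"wx": 0,"wy": 0,"wz": 0,"gripper": 40}
    - {"dx": 280,"dy": -150,"dz": -120,"wx": 0,"wy": 0,"wz": 0,"gripper": 40}

```text
time: 18.62
eef_pos: [0.4662, 0.2501, 0.1478]
orientation: [0.681, 0.732, 0.003, -0.002]
force: [1.4, -0.2, 0.7]
opening: 0.0344
```

```bash
python3 -c "
from tr import *
plan((435,80,90,70.2))
grab('side','s13.png');grab('top','t13.png')"
```

```text
t 18.62 pos [466.2 250.1 147.8] jaw 94.1 open 34.4 q1 -0.76 q7 1.21 F [ 1.4 -0.2  0.7]
  d [-167.9, -43.4, 56.5] w [-0.0, -0.008, 0.418]
```

View pics/s13.png

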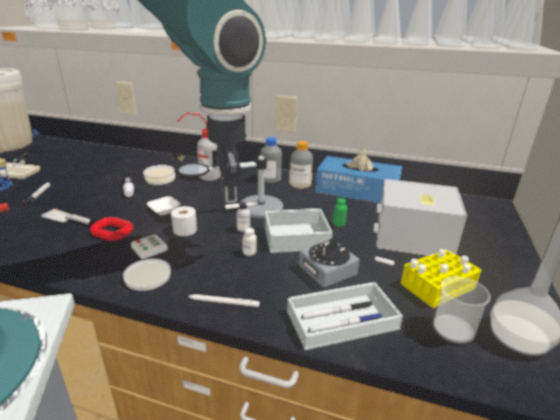

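View pics/t13.png

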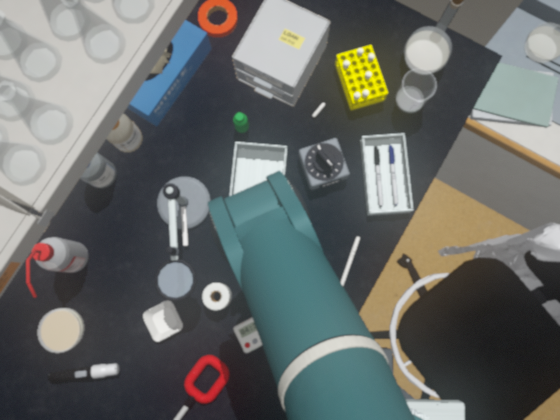

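Request:
servo_tool:
  increments:
    - {"dx": -168,"dy": -43,"dz": 10,"wx": 0,"wy": 0,"wz": 0.418,"gripper": 40}
    - {"dx": -168,"dy": -43,"dz": 10,"wx": 0,"wy": 0,"wz": 0.418,"gripper": 40}
    - {"dx": -168,"dy": -43,"dz": 30,"wx": 0,"wy": 0,"wz": 0.418,"gripper": 40}
    - {"dx": -168,"dy": -43,"dz": 70,"wx": 0,"wy": 0,"wz": 0.418,"gripper": 40}
    - {"dx": -168,"dy": -43,"dz": 70,"wx": 0,"wy": 0,"wz": 0.418,"gripper": 40}
    - {"dx": -168,"dy": -43,"dz": 70,"wx": 0,"wy": 0,"wz": 0.418,"gripper": 40}

```text
time: 19.48
eef_pos: [0.4362, 0.081, 0.0773]
orientation: [0.817, 0.576, 0.003, -0.003]
force: [-0.2, 0.0, 0.4]
opening: 0.0338
```

```bash
python3 -c "
from tr import *
plan((435,80,17,70.2))
print(manip.read_state()['q'].round(2))
grab('side','s14.png');grab('top','t14.png')"
```

```text
t 19.48 pos [436.2  81.   77.3] jaw 70.3 open 33.8 q1 -0.56 q7 1.21 F [-0.2  0.   0.4]
  d [-1.9, -0.7, 60.3] w [-0.002, -0.008, 0.002]
[-0.56  0.38  0.36  2.19 -0.25  0.6   1.21]
```

View pics/s14.png

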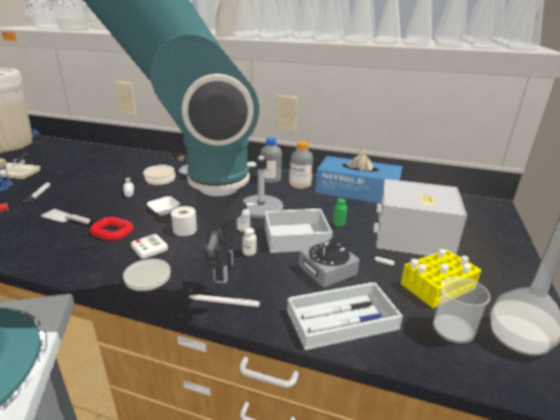

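Request:
servo_tool:
  increments:
    - {"dx": -1.9,"dy": -0.7,"dz": 25,"wx": 0,"wy": -0.008,"wz": 0,"gripper": 40}
    - {"dx": -1.9,"dy": -0.7,"dz": 45,"wx": 0,"wy": -0.008,"wz": 0,"gripper": 40}
    - {"dx": -1.9,"dy": -0.7,"dz": 55,"wx": 0,"wy": -0.008,"wz": 0,"gripper": 40}
    - {"dx": -1.9,"dy": -0.7,"dz": 60,"wx": 0,"wy": -0.008,"wz": 0,"gripper": 40}
    - {"dx": -1.9,"dy": -0.7,"dz": 60,"wx": 0,"wy": -0.008,"wz": 0,"gripper": 30}
    - {"dx": -1.9,"dy": -0.7,"dz": 60,"wx": 0,"wy": -0.008,"wz": 0,"gripper": 0}
    - {"dx": -1.9,"dy": -0.7,"dz": 60,"wx": 0,"wy": -0.008,"wz": 0,"gripper": 0}
    - {"dx": -1.9,"dy": -0.7,"dz": 60,"wx": 0,"wy": -0.008,"wz": 0,"gripper": 0}
  squeeze: 40

```text
time: 20.58
eef_pos: [0.4356, 0.0805, 0.0181]
orientation: [0.817, 0.576, 0.001, -0.001]
force: [-2.4, 0.4, 6.3]
opening: 0.0073
```

Request:
servo_tool:
  increments:
    - {"dx": 0,"dy": 0,"dz": 0,"wx": 0,"wy": 0,"wz": 0,"gripper": 0}
    - {"dx": 0,"dy": 0,"dz": 0,"wx": 0,"wy": 0,"wz": 0,"gripper": 0}
    - {"dx": 0,"dy": 0,"dz": -40,"wx": 0,"wy": 0,"wz": 0,"gripper": 0}
    - {"dx": 0,"dy": 0,"dz": -80,"wx": 0,"wy": 0,"wz": 0,"gripper": 0}
    - {"dx": 0,"dy": 0,"dz": -110,"wx": 0,"wy": 0,"wz": 0,"gripper": 0}
    - {"dx": 0,"dy": 0,"dz": -110,"wx": 0,"wy": 0,"wz": 0,"gripper": 0}

```text
time: 21.32
eef_pos: [0.4365, 0.0807, 0.1299]
orientation: [0.817, 0.576, 0.002, -0.0]
force: [0.1, -0.7, -0.4]
opening: 0.0071
```

```bash
python3 -c "
from tr import *
plan((635,-5,120,93.9))
grab('side','s15.png')"
```

```text
t 21.32 pos [436.5  80.7 129.9] jaw 70.4 open 7.1 q1 -0.63 q7 1.15 F [ 0.1 -0.7 -0.4]
  d [-14.1, 215.8, 10.3] w [0.003, -0.004, -0.411]
```

View pics/s15.png

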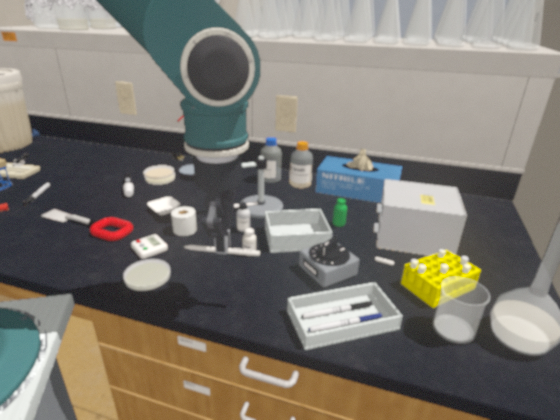

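Pen c is held level. I'm carrying it over the tray.

Request:
servo_tool:
  increments:
    - {"dx": -14,"dy": 216,"dz": 8,"wx": 0,"wy": 0,"wz": -0.411,"gripper": 0}
    - {"dx": -14,"dy": 216,"dz": 8,"wx": 0,"wy": 0,"wz": -0.411,"gripper": 0}
    - {"dx": -14,"dy": 216,"dz": 8,"wx": 0,"wy": 0,"wz": -0.411,"gripper": 0}
    - {"dx": -14,"dy": 216,"dz": 8,"wx": 0,"wy": 0,"wz": -0.411,"gripper": 0}
    - {"dx": -14,"dy": 216,"dz": 8,"wx": 0,"wy": 0,"wz": -0.411,"gripper": 0}
    - {"dx": -14,"dy": 216,"dz": 8,"wx": 0,"wy": 0,"wz": -0.411,"gripper": 0}
    - {"dx": -14,"dy": 216,"dz": 8,"wx": 0,"wy": 0,"wz": -0.411,"gripper": 0}

```text
time: 22.25
eef_pos: [0.6339, -0.0044, 0.1206]
orientation: [0.682, 0.731, 0.002, -0.001]
force: [-0.4, 1.5, -0.4]
opening: 0.007
```

```bash
python3 -c "
from tr import *
f=manip.grab_frame('top')
plan((635,-5,36,93.9))
f=cv2.imread('pics/t13.png'); cv2.imwrite('pics/t13z.png',cv2.resize(f[120:230,350:425],(450,660))[:600])
f=grab('side','s16.png')"
```

```text
t 22.30 pos [634.   -4.4 120.8] jaw 94.0 open 7.1 q1 -0.28 q7 1.79 F [-0.5  0.3 -0.5]
  d [-0.9, 0.8, 84.8] w [0.002, -0.003, 0.001]
```

View pics/t13z.png

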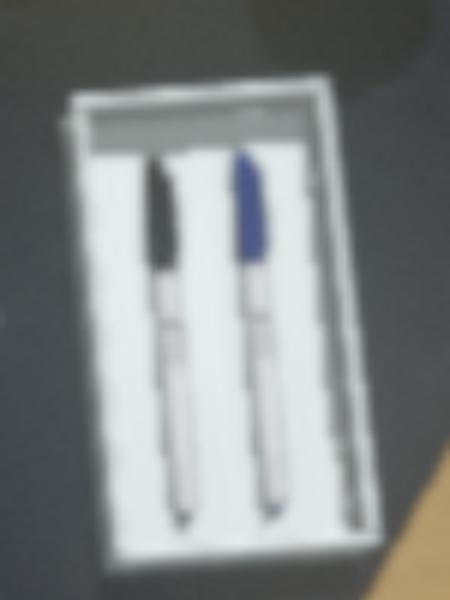

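View pics/s16.png

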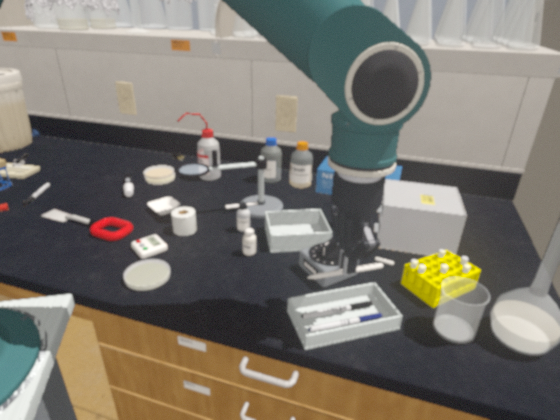

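Request:
servo_tool:
  increments:
    - {"dx": -1,"dy": 1,"dz": 40,"wx": 0,"wy": 0,"wz": 0,"gripper": 0}
    - {"dx": -1,"dy": 1,"dz": 70,"wx": 0,"wy": 0,"wz": 0,"gripper": 0}
    - {"dx": -1,"dy": 1,"dz": 82,"wx": 0,"wy": 0,"wz": 0,"gripper": 0}
    - {"dx": -1,"dy": 1,"dz": 87,"wx": 0,"wy": 0,"wz": 0,"gripper": 0}
    - {"dx": -1,"dy": 1,"dz": 87,"wx": 0,"wy": 0,"wz": 0,"gripper": 0}
    - {"dx": -1,"dy": 1,"dz": 87,"wx": 0,"wy": 0,"wz": 0,"gripper": 26}
    - {"dx": -1,"dy": 1,"dz": 87,"wx": 0,"wy": 0,"wz": 0,"gripper": 26}
    - {"dx": -1,"dy": 1,"dz": 87,"wx": 0,"wy": 0,"wz": 0,"gripper": 26}

```text
time: 23.35
eef_pos: [0.6356, -0.0051, 0.0343]
orientation: [0.682, 0.731, 0.002, -0.0]
force: [-0.1, -0.4, -0.5]
opening: 0.0226
```

Request:
servo_tool:
  increments:
    - {"dx": 0,"dy": 0,"dz": -40,"wx": 0,"wy": 0,"wz": 0,"gripper": 26}
    - {"dx": 0,"dy": 0,"dz": -80,"wx": 0,"wy": 0,"wz": 0,"gripper": 26}
    - {"dx": 0,"dy": -60,"dz": -120,"wx": 0,"wy": 0,"wz": 0,"gripper": 70}
    - {"dx": 0,"dy": -120,"dz": -120,"wx": 0,"wy": 0,"wz": 0,"gripper": 70}
    - {"dx": 0,"dy": -180,"dz": -120,"wx": 0,"wy": 0,"wz": 0,"gripper": 70}
    - {"dx": 0,"dy": -220,"dz": -120,"wx": 0,"wy": 0,"wz": 0,"gripper": 70}
    - {"dx": 0,"dy": -220,"dz": -120,"wx": 0,"wy": 0,"wz": 0,"gripper": 70}

```text
time: 24.22
eef_pos: [0.4135, -0.0208, 0.154]
orientation: [0.682, 0.731, 0.002, -0.001]
force: [1.0, 0.7, 0.4]
opening: 0.06
```

```bash
python3 -c "
from tr import *
plan((505.7,230.8,120,70))
grab('side','s17.png');f=grab('top','t17.png')
im=cv2.cvtColor(f['pixels'],cv2.COLOR_RGB2BGR); cv2.imwrite('pics/t17z.png',cv2.resize(im[190:260,200:300],(800,560),interpolation=cv2.INTER_CUBIC))"
```

```text
t 24.23 pos [413.5 -20.8 154. ] jaw 94.0 open 60.0 q1 -0.39 q7 1.72 F [1.  0.7 0.4]
  d [244.5, 109.2, 35.3] w [0.002, -0.005, 0.418]
```

View pics/s17.png

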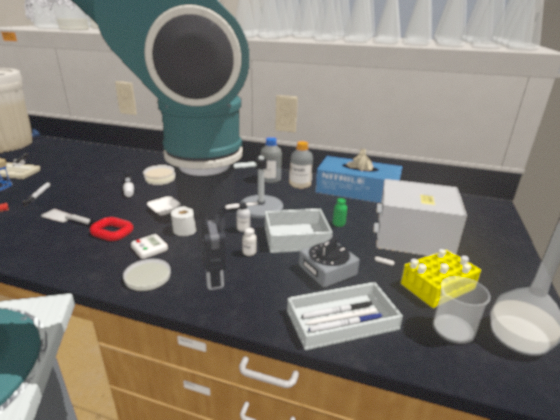

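View pics/t17.png

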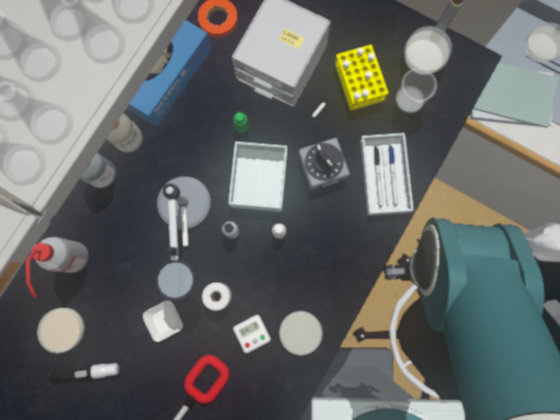

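View pics/t17z.png

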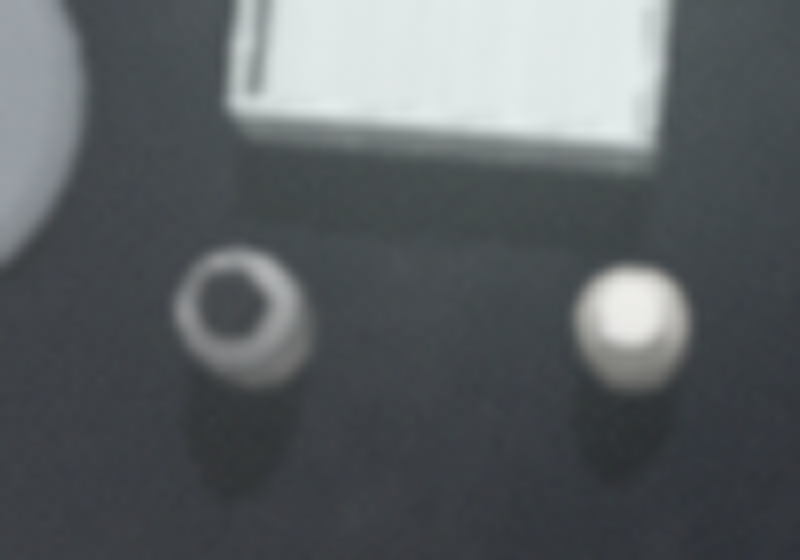

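```bash
python3 -c "
from tr import *
f=grab('top')
A=ray(f,(229.4,228.1),.071)*1000; B=ray(f,(279,229),.061)*1000; print(A,B)
a=tray(BT,BA,33,0);b=tray(BT,BA,-33,0);print(a,b)
s=grab('side')
print(proj(s,(A[0]/1e3,A[1]/1e3,.071)),proj(s,(B[0]/1e3,B[1]/1e3,.061)))
plan((A[0],A[1],140,86.25),(A[0],A[1],33,86.25))"
python3 - <<'E'
import cv2
a=cv2.imread('pics/s17.png');cv2.imwrite('pics/s17z.png',cv2.resize(a[190:270,220:300],(600,600),interpolation=cv2.INTER_CUBIC))
E
```

```text
[504.24921228 335.18605571  71.        ] [504.75877728 231.41292236  61.        ]
[655.92934447 275.84169674] [590.07065553 280.15830326]
[241.96750455 204.57297006] [248.60641912 229.99533079]
t 24.43 pos [416.7 -20.7 153.9] jaw 94.0 open 59.9 q1 -0.38 q7 1.72 F [-0.8  0.2  0.2]
  d [348.9, 112.0, 15.2] w [0.003, -0.003, 0.135]
  d [348.6, 111.6, 122.2] w [0.003, -0.003, 0.135]
```

View pics/s17z.png

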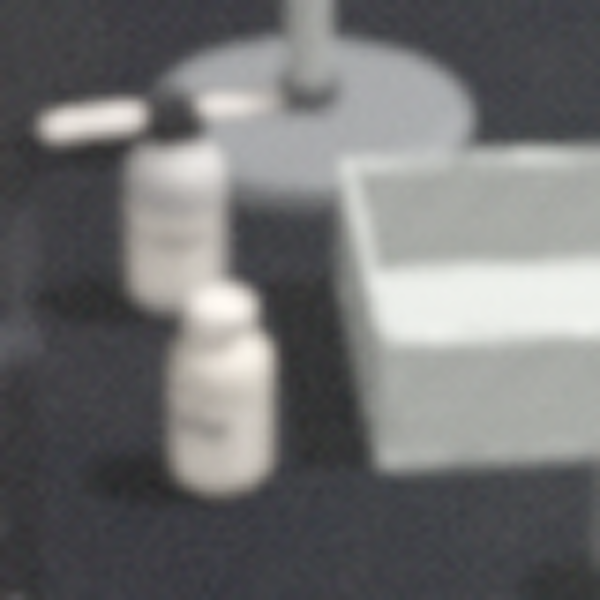

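Request:
servo_tool:
  increments:
    - {"dx": 350,"dy": 110,"dz": 14,"wx": 0,"wy": 0,"wz": 0.135,"gripper": 70}
    - {"dx": 350,"dy": 110,"dz": 14,"wx": 0,"wy": 0,"wz": 0.135,"gripper": 70}
    - {"dx": 350,"dy": 110,"dz": 14,"wx": 0,"wy": 0,"wz": 0.135,"gripper": 70}
    - {"dx": 350,"dy": 110,"dz": 14,"wx": 0,"wy": 0,"wz": 0.135,"gripper": 70}
    - {"dx": 350,"dy": 110,"dz": 14,"wx": 0,"wy": 0,"wz": 0.135,"gripper": 70}
    - {"dx": 350,"dy": 110,"dz": 14,"wx": 0,"wy": 0,"wz": 0.135,"gripper": 70}
    - {"dx": 350,"dy": 110,"dz": 14,"wx": 0,"wy": 0,"wz": 0.135,"gripper": 70}
    - {"dx": 350,"dy": 110,"dz": 14,"wx": 0,"wy": 0,"wz": 0.135,"gripper": 70}

```text
time: 25.42
eef_pos: [0.5024, 0.3357, 0.1405]
orientation: [0.73, 0.683, 0.002, 0.0]
force: [0.1, -0.4, 0.0]
opening: 0.06
```

```bash
python3 -c "
from tr import *
plan((506,336,33,86.25))
print(manip.read_state()['q'].round(2))
grab('side','s18.png')"
```

```text
t 25.43 pos [502.4 335.7 140.5] jaw 86.2 open 60.0 q1 -0.82 q7 0.99 F [ 0.1 -0.4  0. ]
  d [0.3, 3.3, 107.5] w [0.002, -0.002, -0.0]
[-0.82  0.5   0.24  1.77 -0.15  0.89  0.99]
```

View pics/s18.png

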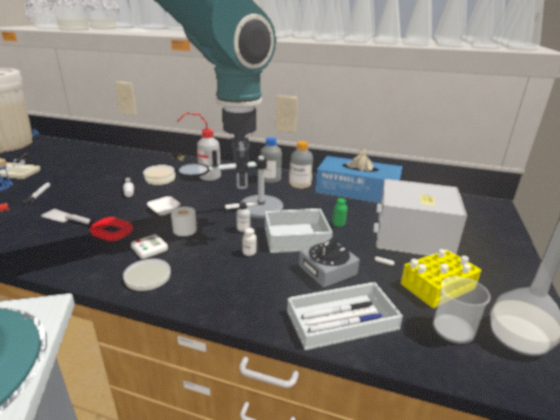

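Request:
servo_tool:
  increments:
    - {"dx": 0,"dy": 3,"dz": 40,"wx": 0,"wy": 0,"wz": 0,"gripper": 70}
    - {"dx": 0,"dy": 3,"dz": 75,"wx": 0,"wy": 0,"wz": 0,"gripper": 70}
    - {"dx": 0,"dy": 3,"dz": 98,"wx": 0,"wy": 0,"wz": 0,"gripper": 70}
    - {"dx": 0,"dy": 3,"dz": 107,"wx": 0,"wy": 0,"wz": 0,"gripper": 70}
    - {"dx": 0,"dy": 3,"dz": 107,"wx": 0,"wy": 0,"wz": 0,"gripper": 50}
    - {"dx": 0,"dy": 3,"dz": 107,"wx": 0,"wy": 0,"wz": 0,"gripper": 20}
    - {"dx": 0,"dy": 3,"dz": 107,"wx": 0,"wy": 0,"wz": 0,"gripper": 20}
    - {"dx": 0,"dy": 3,"dz": 107,"wx": 0,"wy": 0,"wz": 0,"gripper": 20}
  squeeze: 40

```text
time: 26.48
eef_pos: [0.5065, 0.3353, 0.0349]
orientation: [0.73, 0.683, 0.003, 0.0]
force: [-0.0, -2.0, 9.2]
opening: 0.0307
```

Request:
servo_tool:
  increments:
    - {"dx": 0,"dy": 0,"dz": 0,"wx": 0,"wy": 0,"wz": 0,"gripper": 20}
    - {"dx": 0,"dy": 0,"dz": 0,"wx": 0,"wy": 0,"wz": 0,"gripper": 20}
    - {"dx": 0,"dy": 0,"dz": -40,"wx": 0,"wy": 0,"wz": 0,"gripper": 20}
    - {"dx": 0,"dy": 0,"dz": -80,"wx": 0,"wy": 0,"wz": 0,"gripper": 20}
    - {"dx": 0,"dy": 0,"dz": -100,"wx": 0,"wy": 0,"wz": 0,"gripper": 20}
    - {"dx": 0,"dy": 0,"dz": -100,"wx": 0,"wy": 0,"wz": 0,"gripper": 20}

```text
time: 27.22
eef_pos: [0.5064, 0.3355, 0.136]
orientation: [0.73, 0.683, 0.004, 0.0]
force: [0.6, 0.4, -0.4]
opening: 0.0308
```

```bash
python3 -c "
from tr import *
plan((656,276,130,86.25),(656,276,39,86.25))
grab('side','s19.png')"
```

```text
t 27.23 pos [506.4 335.5 136. ] jaw 86.2 open 30.8 q1 -0.82 q7 0.99 F [ 0.6  0.4 -0.4]
  d [-49.4, 153.2, 6.6] w [0.005, -0.005, -0.001]
  d [-49.8, 152.7, 97.6] w [0.005, -0.005, -0.001]
```

View pics/s19.png

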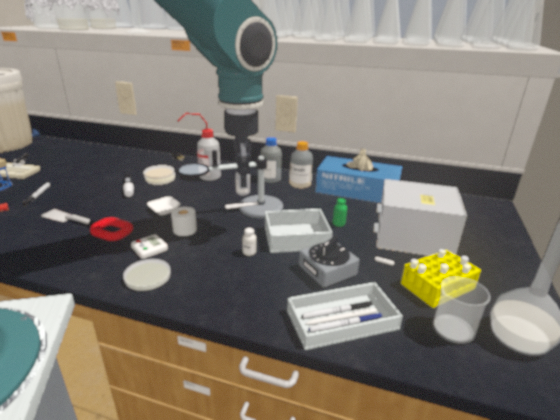

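Request:
servo_tool:
  increments:
    - {"dx": -49,"dy": 153,"dz": 5,"wx": 0,"wy": 0,"wz": 0,"gripper": 20}
    - {"dx": -49,"dy": 153,"dz": 5,"wx": 0,"wy": 0,"wz": 0,"gripper": 20}
    - {"dx": -49,"dy": 153,"dz": 5,"wx": 0,"wy": 0,"wz": 0,"gripper": 20}
    - {"dx": -49,"dy": 153,"dz": 5,"wx": 0,"wy": 0,"wz": 0,"gripper": 20}
    - {"dx": -49,"dy": 153,"dz": 5,"wx": 0,"wy": 0,"wz": 0,"gripper": 20}
    - {"dx": -49,"dy": 153,"dz": 5,"wx": 0,"wy": 0,"wz": 0,"gripper": 20}

```text
time: 28.02
eef_pos: [0.6542, 0.277, 0.1296]
orientation: [0.73, 0.684, 0.002, -0.0]
force: [-0.2, 0.1, -0.2]
opening: 0.0306
```

```bash
python3 -c "
from tr import *
plan((656,276,39,86.25))
grab('side','s20.png')"
```

```text
t 28.02 pos [654.2 277.  129.6] jaw 86.3 open 30.6 q1 -0.61 q7 1.20 F [-0.2  0.1 -0.2]
  d [-1.2, 1.6, 90.6] w [0.003, -0.003, 0.0]
```

View pics/s20.png

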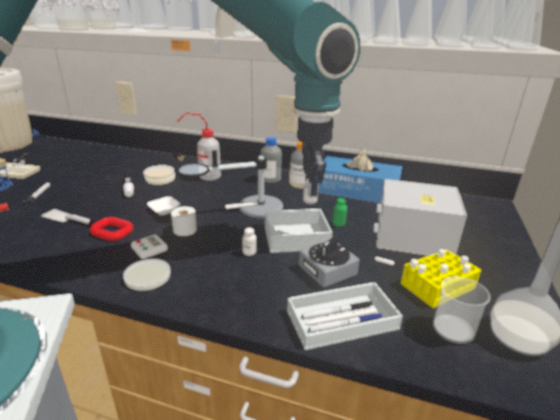

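Request:
servo_tool:
  increments:
    - {"dx": -1,"dy": 1.5,"dz": 40,"wx": 0,"wy": 0,"wz": 0,"gripper": 20}
    - {"dx": -1,"dy": 1.5,"dz": 70,"wx": 0,"wy": 0,"wz": 0,"gripper": 20}
    - {"dx": -1,"dy": 1.5,"dz": 85,"wx": 0,"wy": 0,"wz": 0,"gripper": 20}
    - {"dx": -1,"dy": 1.5,"dz": 89,"wx": 0,"wy": 0,"wz": 0,"gripper": 20}
    - {"dx": -1,"dy": 1.5,"dz": 90,"wx": 0,"wy": 0,"wz": 0,"gripper": 20}
    - {"dx": -1,"dy": 1.5,"dz": 90,"wx": 0,"wy": 0,"wz": 0,"gripper": 50}
    - {"dx": -1,"dy": 1.5,"dz": 90,"wx": 0,"wy": 0,"wz": 0,"gripper": 50}
    - {"dx": -1,"dy": 1.5,"dz": 90,"wx": 0,"wy": 0,"wz": 0,"gripper": 50}

```text
time: 29.08
eef_pos: [0.6563, 0.2762, 0.0403]
orientation: [0.73, 0.684, 0.003, 0.0]
force: [-0.2, -0.2, 0.3]
opening: 0.0423
```

Request:
servo_tool:
  increments:
    - {"dx": 0,"dy": 0,"dz": -30,"wx": 0,"wy": 0,"wz": 0,"gripper": 50}
    - {"dx": 0,"dy": 0,"dz": -70,"wx": 0,"wy": 0,"wz": 0,"gripper": 50}
    - {"dx": 0,"dy": 0,"dz": -110,"wx": 0,"wy": 0,"wz": 0,"gripper": 50}
    - {"dx": -20,"dy": -60,"dz": -110,"wx": 0,"wy": 0,"wz": 0,"gripper": 70}
    - {"dx": -40,"dy": -120,"dz": -110,"wx": 0,"wy": 0,"wz": 0,"gripper": 70}
    - {"dx": -55,"dy": -152,"dz": -110,"wx": 0,"wy": 0,"wz": 0,"gripper": 70}
    - {"dx": -55,"dy": -152,"dz": -110,"wx": 0,"wy": 0,"wz": 0,"gripper": 70}

```text
time: 29.95
eef_pos: [0.4988, 0.2304, 0.1502]
orientation: [0.73, 0.684, 0.003, -0.0]
force: [1.5, -0.1, 0.4]
opening: 0.0601
```

```bash
python3 -c "
from tr import *
plan((506.5,232,140,86.25),(506.5,232,28,86.25))
grab('side','s21.png');grab('top','t21.png')"
```

```text
t 29.95 pos [498.8 230.4 150.2] jaw 86.3 open 60.1 q1 -0.70 q7 1.14 F [ 1.5 -0.1  0.4]
  d [2.0, 7.5, 10.2] w [0.003, -0.004, 0.001]
  d [1.5, 7.1, 122.2] w [0.003, -0.004, 0.001]
```

View pics/s21.png

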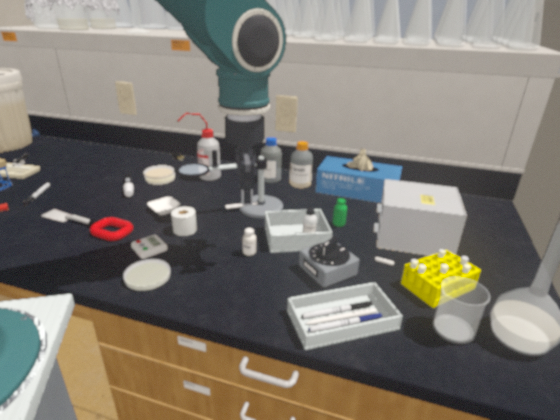

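View pics/t21.png

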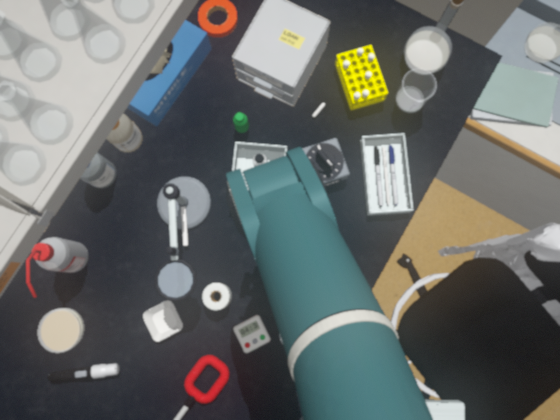

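Request:
servo_tool:
  increments:
    - {"dx": 2,"dy": 7.3,"dz": 40,"wx": 0,"wy": 0,"wz": 0,"gripper": 70}
    - {"dx": 2,"dy": 7.3,"dz": 80,"wx": 0,"wy": 0,"wz": 0,"gripper": 70}
    - {"dx": 2,"dy": 7.3,"dz": 110,"wx": 0,"wy": 0,"wz": 0,"gripper": 70}
    - {"dx": 2,"dy": 7.3,"dz": 121,"wx": 0,"wy": 0,"wz": 0,"gripper": 70}
    - {"dx": 2,"dy": 7.3,"dz": 121,"wx": 0,"wy": 0,"wz": 0,"gripper": 50}
    - {"dx": 2,"dy": 7.3,"dz": 121,"wx": 0,"wy": 0,"wz": 0,"gripper": 18}
    - {"dx": 2,"dy": 7.3,"dz": 121,"wx": 0,"wy": 0,"wz": 0,"gripper": 18}
    - {"dx": 2,"dy": 7.3,"dz": 121,"wx": 0,"wy": 0,"wz": 0,"gripper": 18}
  squeeze: 40

```text
time: 31.05
eef_pos: [0.5098, 0.2336, 0.0303]
orientation: [0.73, 0.684, 0.004, 0.0]
force: [0.6, 0.5, 7.9]
opening: 0.0274
```

Request:
servo_tool:
  increments:
    - {"dx": 0,"dy": 0,"dz": 0,"wx": 0,"wy": 0,"wz": 0,"gripper": 18}
    - {"dx": 0,"dy": 0,"dz": 0,"wx": 0,"wy": 0,"wz": 0,"gripper": 18}
    - {"dx": 0,"dy": 0,"dz": -40,"wx": 0,"wy": 0,"wz": 0,"gripper": 18}
    - {"dx": 0,"dy": 0,"dz": -80,"wx": 0,"wy": 0,"wz": 0,"gripper": 18}
    - {"dx": 0,"dy": 0,"dz": -100,"wx": 0,"wy": 0,"wz": 0,"gripper": 18}
    - {"dx": 0,"dy": 0,"dz": -100,"wx": 0,"wy": 0,"wz": 0,"gripper": 18}

```text
time: 31.8
eef_pos: [0.5097, 0.2334, 0.1318]
orientation: [0.73, 0.684, 0.006, 0.001]
force: [-0.2, -0.3, -0.4]
opening: 0.0276
```

```bash
python3 -c "
from tr import *
plan((590,280,125,86.25),(590,280,34,86.25))
grab('side','s22.png')"
```

```text
t 31.80 pos [509.7 233.4 131.8] jaw 86.3 open 27.6 q1 -0.70 q7 1.16 F [-0.2 -0.3 -0.4]
  d [51.7, 77.0, 7.8] w [0.009, -0.007, 0.0]
  d [51.0, 76.2, 98.8] w [0.009, -0.007, 0.0]
```

View pics/s22.png

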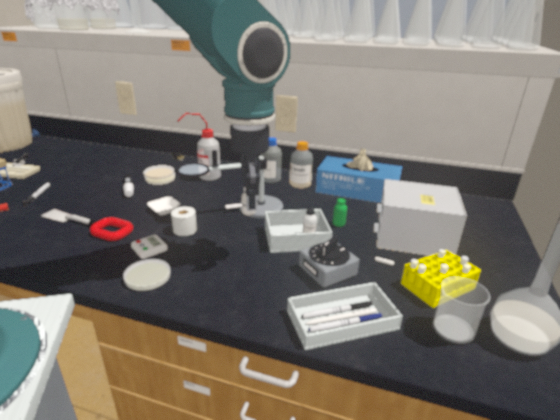

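Request:
servo_tool:
  increments:
    - {"dx": 51,"dy": 75,"dz": 5,"wx": 0,"wy": 0,"wz": 0,"gripper": 18}
    - {"dx": 51,"dy": 75,"dz": 5,"wx": 0,"wy": 0,"wz": 0,"gripper": 18}
    - {"dx": 51,"dy": 75,"dz": 5,"wx": 0,"wy": 0,"wz": 0,"gripper": 18}
    - {"dx": 51,"dy": 75,"dz": 5,"wx": 0,"wy": 0,"wz": 0,"gripper": 18}

```text
time: 32.35
eef_pos: [0.5865, 0.2786, 0.1253]
orientation: [0.73, 0.684, 0.004, 0.0]
force: [-0.2, -0.7, 0.2]
opening: 0.0278
```

```bash
python3 -c "
from tr import *
plan((589,280,34.5,86.25))
grab('side','s23.png')"
```

```text
t 32.35 pos [586.5 278.6 125.3] jaw 86.3 open 27.8 q1 -0.67 q7 1.16 F [-0.2 -0.7  0.2]
  d [1.1, 1.9, 90.8] w [0.006, -0.005, 0.0]
```

View pics/s23.png

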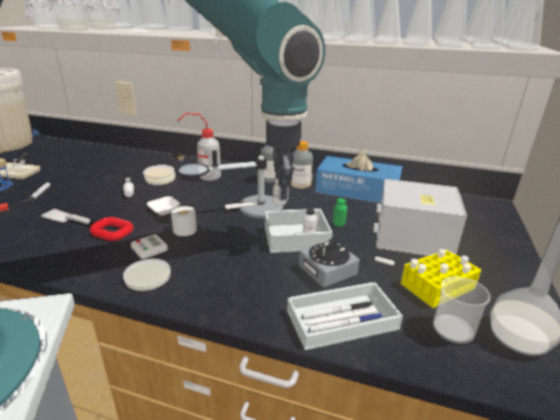

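Request:
servo_tool:
  increments:
    - {"dx": 1,"dy": 2,"dz": 40,"wx": 0,"wy": 0,"wz": 0,"gripper": 18}
    - {"dx": 1,"dy": 2,"dz": 70,"wx": 0,"wy": 0,"wz": 0,"gripper": 18}
    - {"dx": 1,"dy": 2,"dz": 85,"wx": 0,"wy": 0,"wz": 0,"gripper": 18}
    - {"dx": 1,"dy": 2,"dz": 89,"wx": 0,"wy": 0,"wz": 0,"gripper": 18}
    - {"dx": 1,"dy": 2,"dz": 90,"wx": 0,"wy": 0,"wz": 0,"gripper": 18}
    - {"dx": 1,"dy": 2,"dz": 90,"wx": 0,"wy": 0,"wz": 0,"gripper": 48}
    - {"dx": 1,"dy": 2,"dz": 90,"wx": 0,"wy": 0,"wz": 0,"gripper": 48}
    - {"dx": 1,"dy": 2,"dz": 90,"wx": 0,"wy": 0,"wz": 0,"gripper": 48}

```text
time: 33.4
eef_pos: [0.5893, 0.2801, 0.0361]
orientation: [0.73, 0.684, 0.004, 0.0]
force: [0.8, 0.2, -0.1]
opening: 0.0411
```

Request:
servo_tool:
  increments:
    - {"dx": 0,"dy": 0,"dz": -30,"wx": 0,"wy": 0,"wz": 0,"gripper": 48}
    - {"dx": 0,"dy": 0,"dz": -70,"wx": 0,"wy": 0,"wz": 0,"gripper": 48}
    - {"dx": 0,"dy": 0,"dz": -110,"wx": 0,"wy": 0,"wz": 0,"gripper": 48}
    - {"dx": -60,"dy": 0,"dz": -130,"wx": 0,"wy": 0,"wz": 0,"gripper": 48}
    - {"dx": -120,"dy": 0,"dz": -130,"wx": 0,"wy": 0,"wz": 0,"gripper": 48}
    - {"dx": -240,"dy": -100,"dz": -130,"wx": 0,"wy": 0,"wz": 0,"gripper": 48}
    - {"dx": -300,"dy": -160,"dz": -130,"wx": 0,"wy": 0,"wz": 0,"gripper": 48}
    - {"dx": -300,"dy": -160,"dz": -130,"wx": 0,"wy": 0,"wz": 0,"gripper": 48}

```text
time: 34.4
eef_pos: [0.4462, 0.0261, 0.1639]
orientation: [0.73, 0.684, 0.005, 0.0]
force: [0.4, -1.2, 0.7]
opening: 0.0412
```

```bash
python3 -c "
from tr import *
plan((653,134,160,0))
print(manip.read_state()['q'].round(2))
grab('side','s24.png');f=grab('top','t24.png')
im=cv2.cvtColor(f['pixels'],cv2.COLOR_RGB2BGR); cv2.imwrite('pics/t24z.png',cv2.resize(im[130:220,220:420],(800,360),interpolation=cv2.INTER_CUBIC))"
```

```text
t 34.40 pos [446.2  26.1 163.9] jaw 86.2 open 41.2 q1 -0.44 q7 1.48 F [ 0.4 -1.2  0.7]
  d [121.1, 199.3, 6.0] w [0.001, -0.01, 1.505]
[-0.44  0.21  0.35  2.13 -0.11  0.81  1.48]
```

View pics/s24.png

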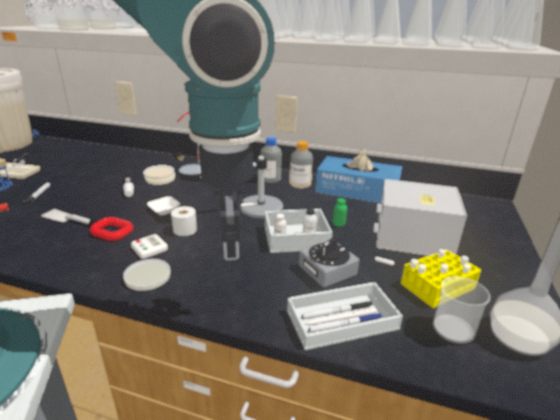

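View pics/t24.png

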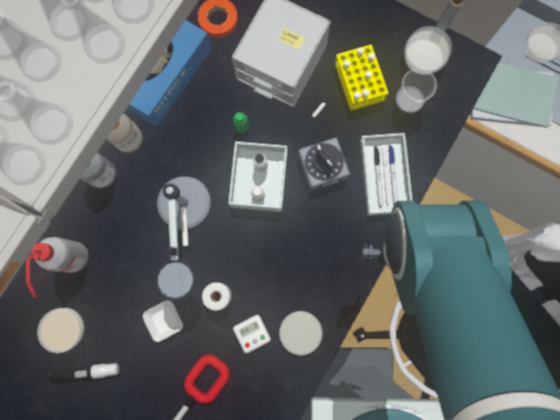

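View pics/t24z.png

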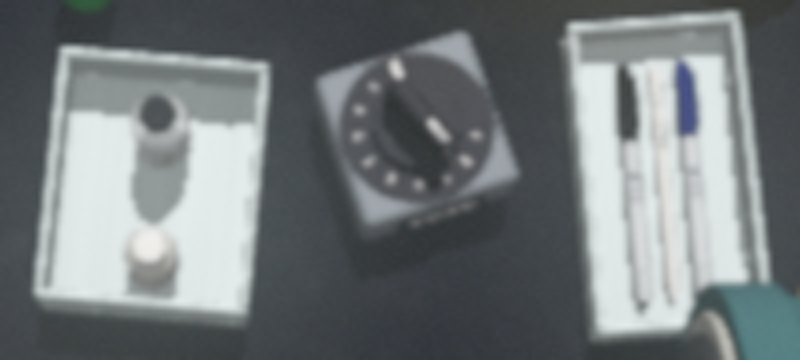

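Run:
```python
from h import *
f=grab('top'); g=lambda x,y,z: ray(f,(290+x/11,130+y/11),z)[:2]*1000
C=g(380,350,.046); T=g(320,188,.046); a=g(410,335,.0775); b=g(460,385,.0775)
print('C',C,'tick',T,np.degrees(np.arctan2(*(T-C)[::-1])))
print('ptr',a,b,np.degrees(np.arctan2(*(b-a)[::-1])), 'from centre',np.degrees(np.arctan2(*((a+b)/2-C)[::-1])))
im=cv2.cvtColor(f['pixels'],cv2.COLOR_RGB2BGR)
b=cv2.resize(im[138:186,302:348],None,fx=12.5,fy=12.5,interpolation=cv2.INTER_LANCZOS4)
b=cv2.convertScaleAbs(b,alpha=1.8,beta=-20); cv2.imwrite('pics/knob2.png',b)
for k in (63.5,): print(proj(f,(C[0]/1e3,C[1]/1e3,.0775)))
```

```text
C [655.43979876 134.00097381] tick [688.63239265 145.87774558] 19.687915879176224
ptr [650.18421315 130.66667436] [640.35512373 121.0971732 ] -135.76667548411297 from centre -141.39882437868806
[325.69030195 158.03729706]
```

View pics/knob2.png

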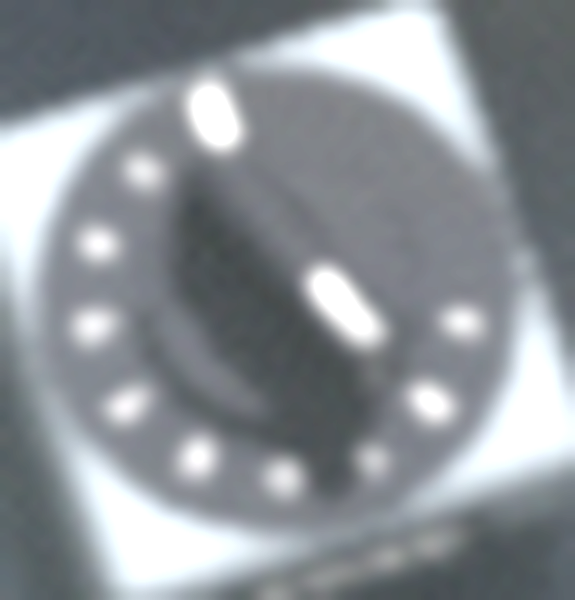

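```bash
python3 -c "
from h import *
plan((654.5,134,130,131.5))"
```

```text
t 34.55 pos [446.2  25.9 164.3] jaw 86.1 open 40.7 q1 -0.44 q7 1.48 F [ 0.8  0.3 -0.1]
  d [121.8, 200.2, 36.4] w [0.009, -0.004, -0.793]
```

Request:
servo_tool:
  increments:
    - {"dx": 122,"dy": 200,"dz": 10,"wx": 0,"wy": 0,"wz": -0.793,"gripper": 48}
    - {"dx": 122,"dy": 200,"dz": 10,"wx": 0,"wy": 0,"wz": -0.793,"gripper": 48}
    - {"dx": 122,"dy": 200,"dz": 10,"wx": 0,"wy": 0,"wz": -0.793,"gripper": 48}
    - {"dx": 122,"dy": 200,"dz": 10,"wx": 0,"wy": 0,"wz": -0.793,"gripper": 48}
    - {"dx": 122,"dy": 200,"dz": 35,"wx": 0.009,"wy": -0.004,"wz": -0.793,"gripper": 48}
    - {"dx": 122,"dy": 200,"dz": 35,"wx": 0.009,"wy": -0.004,"wz": -0.793,"gripper": 48}
    - {"dx": 122,"dy": 200,"dz": 35,"wx": 0.009,"wy": -0.004,"wz": -0.793,"gripper": 48}

```text
time: 35.42
eef_pos: [0.654, 0.1339, 0.1319]
orientation: [0.411, 0.912, -0.0, 0.0]
force: [-0.7, 0.5, 0.8]
opening: 0.0412
```

```bash
python3 -c "
from h import *
plan((654.5,134,69,131.5))
print(manip.read_state()['q'].round(2))
f=grab('side','s25.png')
im=cv2.cvtColor(f['pixels'],cv2.COLOR_RGB2BGR); cv2.imwrite('pics/s25z.png',cv2.resize(im[150:350,260:420],(480,600),interpolation=cv2.INTER_CUBIC))"
```

```text
t 35.42 pos [654.  133.9 131.9] jaw 131.4 open 41.2 q1 -0.35 q7 2.12 F [-0.7  0.5  0.8]
  d [-0.2, 0.4, 62.9] w [-0.0, 0.0, -0.001]
[-0.35  0.61  0.15  1.59 -0.1   0.94  2.12]
```

View pics/s25z.png

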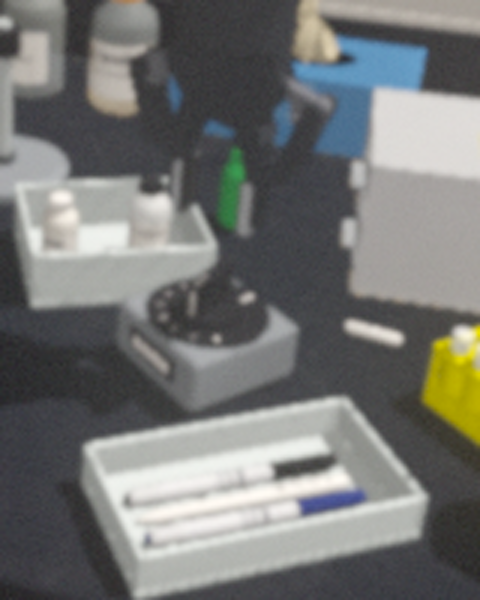

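Request:
servo_tool:
  increments:
    - {"dx": 0,"dy": 0.4,"dz": 30,"wx": 0,"wy": 0,"wz": 0,"gripper": 48}
    - {"dx": 0,"dy": 0.4,"dz": 52,"wx": 0,"wy": 0,"wz": 0,"gripper": 48}
    - {"dx": 0,"dy": 0.4,"dz": 62,"wx": 0,"wy": 0,"wz": 0,"gripper": 48}
    - {"dx": 0,"dy": 0.4,"dz": 62,"wx": 0,"wy": 0,"wz": 0,"gripper": 30}
    - {"dx": 0,"dy": 0.4,"dz": 62,"wx": 0,"wy": 0,"wz": 0,"gripper": 5}
    - {"dx": 0,"dy": 0.4,"dz": 62,"wx": 0,"wy": 0,"wz": 0,"gripper": 5}
    - {"dx": 0,"dy": 0.4,"dz": 62,"wx": 0,"wy": 0,"wz": 0,"gripper": 5}
    - {"dx": 0,"dy": 0.4,"dz": 62,"wx": 0,"wy": 0,"wz": 0,"gripper": 5}
  squeeze: 30

```text
time: 36.48
eef_pos: [0.6548, 0.1345, 0.0712]
orientation: [0.411, 0.912, 0.0, 0.001]
force: [-4.5, 1.3, 6.8]
opening: 0.0116
```

Request:
servo_tool:
  increments:
    - {"dx": 0,"dy": 0,"dz": 0,"wx": 0,"wy": 0,"wz": 0,"gripper": 5}
    - {"dx": 0,"dy": 0,"dz": 0,"wx": 0,"wy": 0,"wz": 0,"gripper": 5}

```text
time: 36.72
eef_pos: [0.6547, 0.1346, 0.0712]
orientation: [0.411, 0.912, 0.0, 0.001]
force: [-0.8, 0.8, -0.7]
opening: 0.0113
```

```bash
python3 -c "
from h import *
plan((654.5,134,69,131.5)); print(manip.read_state()['moment'])
f=grab('side','s26.png')
im=cv2.cvtColor(f['pixels'],cv2.COLOR_RGB2BGR); cv2.imwrite('pics/s26z.png',cv2.resize(im[150:350,260:420],(480,600),interpolation=cv2.INTER_CUBIC))"
```

```text
t 36.73 pos [654.7 134.6  71.2] jaw 131.5 open 11.3 q1 -0.34 q7 2.13 F [-0.8  0.8 -0.7]
  d [-0.3, -0.5, 2.2] w [0.001, 0.001, -0.001]
[ 0.07354157  0.35571514 -0.0089237 ]
```

View pics/s26z.png

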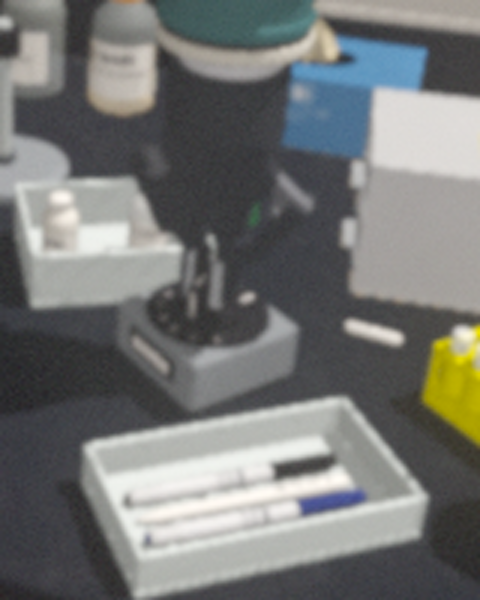

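Request:
servo_tool:
  increments:
    - {"dx": 0,"dy": 0,"dz": 0,"wx": 0,"wy": 0,"wz": 0.16,"gripper": 5}
    - {"dx": 0,"dy": 0,"dz": 0,"wx": 0,"wy": 0,"wz": 0.32,"gripper": 5}
    - {"dx": 0,"dy": 0,"dz": 0,"wx": 0,"wy": 0,"wz": 0.48,"gripper": 5}
    - {"dx": 0,"dy": 0,"dz": 0,"wx": 0,"wy": 0,"wz": 0.64,"gripper": 5}
    - {"dx": 0,"dy": 0,"dz": 0,"wx": 0,"wy": 0,"wz": 0.8,"gripper": 5}
    - {"dx": 0,"dy": 0,"dz": 0,"wx": 0,"wy": 0,"wz": 0.96,"gripper": 5}
    - {"dx": 0,"dy": 0,"dz": 0,"wx": 0,"wy": 0,"wz": 1.12,"gripper": 5}
    - {"dx": 0,"dy": 0,"dz": 0,"wx": 0,"wy": 0,"wz": 1.28,"gripper": 5}
  squeeze: 40

```text
time: 37.78
eef_pos: [0.6545, 0.1368, 0.0713]
orientation: [0.875, 0.484, 0.001, -0.001]
force: [-3.0, 9.5, -1.7]
opening: 0.0112
```

```bash
python3 -c "
from h import *
plan((654.6,134.4,71,-71)); print(manip.read_state()['moment'])
f=grab('side','s27.png')
im=cv2.cvtColor(f['pixels'],cv2.COLOR_RGB2BGR); cv2.imwrite('pics/s27z.png',cv2.resize(im[150:350,260:420],(480,600),interpolation=cv2.INTER_CUBIC))"
```

```text
t 37.77 pos [654.5 136.8  71.3] jaw 57.9 open 11.2 q1 -0.56 q7 1.05 F [-3.   9.5 -1.7]
  d [-2.0, 1.4, 0.3] w [-0.003, -0.001, 2.25]
[2.10312887 0.54634055 0.05931347]
```

View pics/s27z.png

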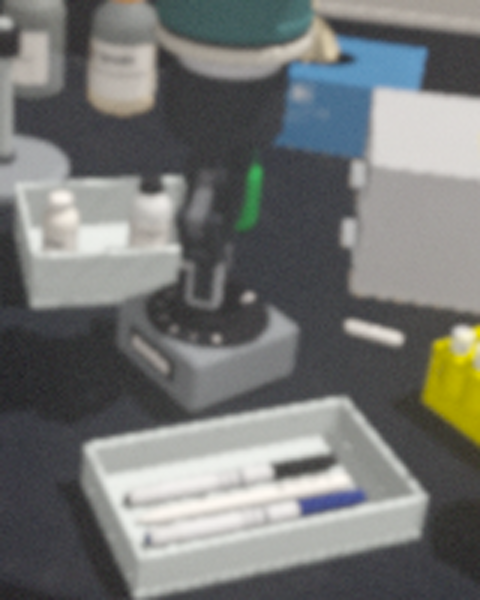

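Request:
servo_tool:
  increments:
    - {"dx": -2,"dy": 1.2,"dz": 0,"wx": 0,"wy": 0,"wz": 0.16,"gripper": 5}
    - {"dx": -2,"dy": 1.2,"dz": 0,"wx": 0,"wy": 0,"wz": 0.32,"gripper": 5}
    - {"dx": -2,"dy": 1.2,"dz": 0,"wx": 0,"wy": 0,"wz": 0.48,"gripper": 5}
    - {"dx": -2,"dy": 1.2,"dz": 0,"wx": 0,"wy": 0,"wz": 0.64,"gripper": 5}
    - {"dx": -2,"dy": 1.2,"dz": 0,"wx": 0,"wy": 0,"wz": 0.8,"gripper": 5}
    - {"dx": -2,"dy": 1.2,"dz": 0,"wx": 0,"wy": 0,"wz": 0.96,"gripper": 5}
    - {"dx": -2,"dy": 1.2,"dz": 0,"wx": 0,"wy": 0,"wz": 1.12,"gripper": 5}
    - {"dx": -2,"dy": 1.2,"dz": 0,"wx": 0,"wy": 0,"wz": 1.28,"gripper": 5}

```text
time: 38.83
eef_pos: [0.6564, 0.1377, 0.0714]
orientation: [0.99, -0.14, 0.002, -0.003]
force: [18.4, 12.4, -17.8]
opening: 0.0113
```

```bash
python3 -c "
from h import *
plan((654.6,134.4,71,-71)); print(manip.read_state()['moment'])"
```

```text
t 38.83 pos [656.4 137.7  71.4] jaw -16.1 open 11.3 q1 -0.75 q7 -0.04 F [ 18.4  12.4 -17.8]
  d [-0.8, 3.7, 0.4] w [-0.008, -0.001, 0.959]
[ 2.63106029 -4.07035152  0.08949913]
```

Request:
servo_tool:
  increments:
    - {"dx": -1,"dy": 3.5,"dz": 0.4,"wx": 0,"wy": 0,"wz": 0.05,"gripper": 5}
    - {"dx": -1,"dy": 3.5,"dz": 0.4,"wx": 0,"wy": 0,"wz": 0.15,"gripper": 5}
    - {"dx": -1,"dy": 3.5,"dz": 0.4,"wx": 0,"wy": 0,"wz": 0.27,"gripper": 5}
    - {"dx": -1,"dy": 3.5,"dz": 0.4,"wx": 0,"wy": 0,"wz": 0.39,"gripper": 5}
    - {"dx": -1,"dy": 3.5,"dz": 0.4,"wx": 0,"wy": 0,"wz": 0.51,"gripper": 5}
    - {"dx": -1,"dy": 3.5,"dz": 0.4,"wx": 0,"wy": 0,"wz": 0.62,"gripper": 5}
    - {"dx": -1,"dy": 3.5,"dz": 0.4,"wx": 0,"wy": 0,"wz": 0.72,"gripper": 5}
    - {"dx": -1,"dy": 3.5,"dz": 0.4,"wx": 0,"wy": 0,"wz": 0.8,"gripper": 5}

```text
time: 39.83
eef_pos: [0.6575, 0.1368, 0.0714]
orientation: [0.857, -0.515, 0.004, -0.006]
force: [26.9, 8.4, -18.3]
opening: 0.0106
```

```bash
python3 -c "
from h import *
plan((654.6,134.4,71,-71)); print(manip.read_state()['moment'])
f=grab('side','s28.png')
im=cv2.cvtColor(f['pixels'],cv2.COLOR_RGB2BGR); cv2.imwrite('pics/s28z.png',cv2.resize(im[150:350,260:420],(480,600),interpolation=cv2.INTER_CUBIC))"
```

```text
t 39.83 pos [657.5 136.8  71.4] jaw -61.9 open 10.6 q1 -0.84 q7 -0.73 F [ 26.9   8.4 -18.3]
  d [0.8, 3.7, 0.4] w [-0.014, 0.001, 0.158]
[ 1.58341872 -5.53777609  0.04209784]
```

View pics/s28z.png

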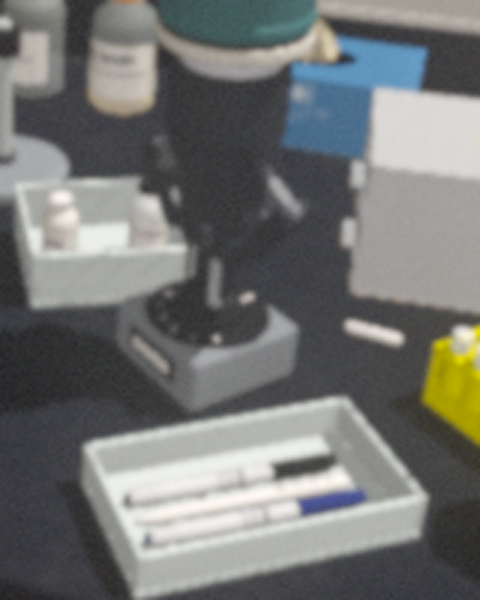

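Request:
servo_tool:
  increments:
    - {"dx": 0,"dy": 0,"dz": 0,"wx": -0.01,"wy": 0,"wz": 0,"gripper": 5}
    - {"dx": 0,"dy": 0,"dz": 0,"wx": -0.01,"wy": 0,"wz": 0.03,"gripper": 5}
    - {"dx": 0,"dy": 0,"dz": 0,"wx": -0.01,"wy": 0,"wz": 0.06,"gripper": 5}
    - {"dx": 0,"dy": 0,"dz": 0,"wx": -0.01,"wy": 0,"wz": 0.09,"gripper": 5}
    - {"dx": 0,"dy": 0,"dz": 0,"wx": -0.01,"wy": 0,"wz": 0.11,"gripper": 5}

```text
time: 40.5
eef_pos: [0.658, 0.1368, 0.0714]
orientation: [0.826, -0.564, 0.001, -0.002]
force: [7.3, -0.1, -8.4]
opening: 0.0112
```

```bash
python3 -c "
from h import *
plan((657.6,137,71,-71)); print(manip.read_state()['moment'])"
```

```text
t 40.50 pos [658.  136.8  71.4] jaw -68.6 open 11.2 q1 -0.85 q7 -0.84 F [ 7.3 -0.1 -8.4]
  d [-0.4, 0.3, 0.4] w [-0.005, 0.001, 0.042]
[-0.09270791 -1.53795147  0.08198188]
```

Request:
servo_tool:
  increments:
    - {"dx": 0,"dy": 0,"dz": 0,"wx": 0,"wy": 0,"wz": 0.02,"gripper": 5}
    - {"dx": 0,"dy": 0,"dz": 0,"wx": 0,"wy": 0,"wz": 0.04,"gripper": 5}
    - {"dx": 0,"dy": 0,"dz": 0,"wx": 0,"wy": 0,"wz": 0.06,"gripper": 5}
    - {"dx": 0,"dy": 0,"dz": 0,"wx": 0,"wy": 0,"wz": 0.06,"gripper": 5}

```text
time: 41.0
eef_pos: [0.6581, 0.1367, 0.0713]
orientation: [0.809, -0.588, 0.001, -0.002]
force: [4.9, -1.6, -7.1]
opening: 0.0108
```

```bash
python3 -c "
from h import *
plan((657.6,137,71,-71)); print(manip.read_state()['moment'])"
```

```text
t 41.00 pos [658.1 136.7  71.3] jaw -72.1 open 10.8 q1 -0.85 q7 -0.89 F [ 4.9 -1.6 -7.1]
  d [-0.4, 0.4, 0.3] w [-0.005, 0.0, -0.019]
[-0.34654739 -0.98482079  0.32170089]
```

Request:
servo_tool:
  increments:
    - {"dx": 0,"dy": 0,"dz": 0,"wx": 0,"wy": 0,"wz": 0.02,"gripper": 5}
    - {"dx": 0,"dy": 0,"dz": 0,"wx": 0,"wy": 0,"wz": 0.04,"gripper": 5}
    - {"dx": 0,"dy": 0,"dz": 0,"wx": 0,"wy": 0,"wz": 0.06,"gripper": 5}
    - {"dx": 0,"dy": 0,"dz": 0,"wx": 0,"wy": 0,"wz": 0.06,"gripper": 5}

```text
time: 41.5
eef_pos: [0.6581, 0.1367, 0.0714]
orientation: [0.791, -0.612, 0.001, -0.002]
force: [4.1, -2.1, -5.2]
opening: 0.0111
```

```bash
python3 -c "
from h import *
plan((657.6,137,71,-71)); print(manip.read_state()['moment'],manip.read_state()['effort'].round(2))"
```

```text
t 41.50 pos [658.1 136.7  71.4] jaw -75.5 open 11.1 q1 -0.86 q7 -0.94 F [ 4.1 -2.1 -5.2]
  d [-0.5, 0.4, 0.4] w [-0.005, 0.0, -0.079]
[-0.57827336 -0.95906073  1.32385388] [  -0.89 -100.73   33.47  -26.64   -0.83    1.46   -1.53]
```

Request:
servo_tool:
  increments:
    - {"dx": 0,"dy": 0,"dz": 0,"wx": 0,"wy": 0,"wz": 0,"gripper": 40}
    - {"dx": 0,"dy": 0,"dz": 0,"wx": 0,"wy": 0,"wz": 0,"gripper": 40}
    - {"dx": 0,"dy": 0,"dz": 0,"wx": 0,"wy": 0,"wz": 0,"gripper": 40}
    - {"dx": 0,"dy": 0,"dz": -30,"wx": 0,"wy": 0,"wz": 0,"gripper": 40}
    - {"dx": 0,"dy": 0,"dz": -70,"wx": 0,"wy": 0,"wz": 0,"gripper": 40}
    - {"dx": 0,"dy": 0,"dz": -110,"wx": 0,"wy": 0,"wz": 0,"gripper": 40}
    - {"dx": 0,"dy": 0,"dz": -140,"wx": 0,"wy": 0,"wz": 0,"gripper": 40}
    - {"dx": 0,"dy": 0,"dz": -140,"wx": 0,"wy": 0,"wz": 0,"gripper": 40}

```text
time: 42.5
eef_pos: [0.6582, 0.1364, 0.2137]
orientation: [0.791, -0.612, 0.002, -0.004]
force: [-0.4, 0.2, -0.8]
opening: 0.0339
```

```bash
python3 -c "
from h import *
plan((460,-60,220,0))"
```

```text
t 42.50 pos [658.2 136.4 213.7] jaw -75.5 open 33.9 q1 -0.92 q7 -1.03 F [-0.4  0.2 -0.8]
  d [140.6, 240.9, -8.5] w [-0.008, -0.005, -1.318]
```

Request:
servo_tool:
  increments:
    - {"dx": 140,"dy": 240,"dz": -8,"wx": 0,"wy": 0,"wz": -1.0,"gripper": 40}
    - {"dx": 140,"dy": 240,"dz": -8,"wx": 0,"wy": 0,"wz": -1.0,"gripper": 40}
    - {"dx": 140,"dy": 240,"dz": -8,"wx": 0,"wy": 0,"wz": -1.0,"gripper": 40}
    - {"dx": 140,"dy": 240,"dz": -8,"wx": 0,"wy": 0,"wz": -1.0,"gripper": 40}
    - {"dx": 140,"dy": 240,"dz": -8,"wx": 0,"wy": 0,"wz": -1.0,"gripper": 40}
    - {"dx": 140,"dy": 240,"dz": -8,"wx": 0,"wy": 0,"wz": -1.0,"gripper": 40}
    - {"dx": 140,"dy": 240,"dz": -8,"wx": 0,"wy": 0,"wz": -1.0,"gripper": 40}

```text
time: 43.38
eef_pos: [0.4605, -0.059, 0.2192]
orientation: [0.987, -0.159, 0.004, -0.002]
force: [-0.3, 0.2, 1.1]
opening: 0.0341
```

```bash
python3 -c "
from h import *
plan((460,-60,220,0))
grab('side','s30.png');f=grab('top','t30.png')
im=cv2.cvtColor(f['pixels'],cv2.COLOR_RGB2BGR)
b=cv2.resize(im[138:186,302:348],None,fx=12.5,fy=12.5,interpolation=cv2.INTER_LANCZOS4)
cv2.imwrite('pics/knob3.png',cv2.convertScaleAbs(b,alpha=1.8,beta=-20))"
```

```text
t 43.38 pos [460.5 -59.  219.2] jaw -18.3 open 34.1 q1 -0.89 q7 0.06 F [-0.3  0.2  1.1]
  d [-0.1, 1.1, -0.8] w [-0.005, -0.007, -0.319]
```

View pics/knob3.png

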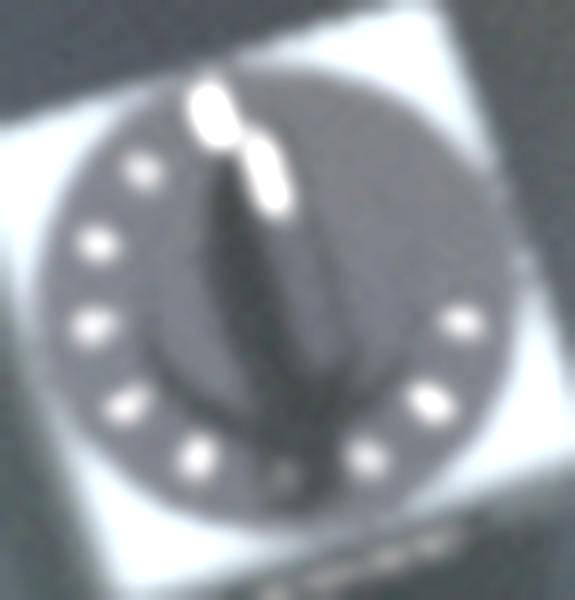

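View pics/t30.png

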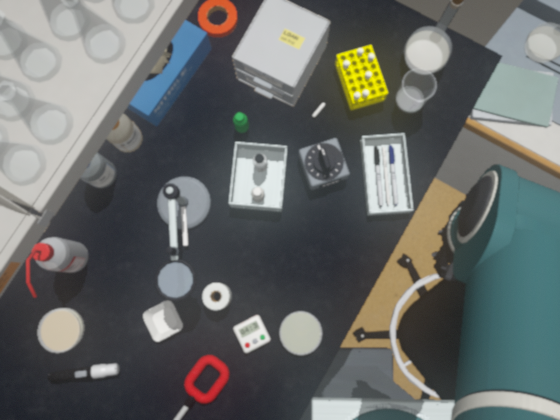

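View pics/s30.png

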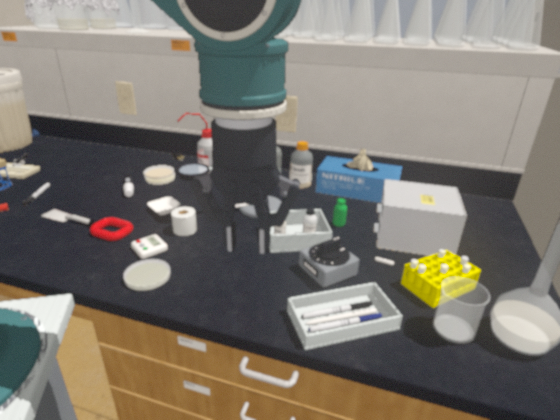

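Run:
```python
from h import *
f=grab('top'); g=lambda x,y,z: ray(f,(302+x/12.5,138+y/12.5),z)[:2]*1000
ang=lambda v:np.degrees(np.arctan2(v[1],v[0]))
p,q=g(280,210,.0775),g(252,138,.0775); t0,t1=g(230,145,.046),g(200,85,.046)
print('ptr',p,q,ang(q-p),'tick line',ang(t1-t0))
C=np.array([655.4,134.]);print('ptr from C',ang((p+q)/2-C),'tick from C',ang((t0+t1)/2-C))
C=np.array([657.,136.5]);print('ptr from C2',ang((p+q)/2-C))
im=f['pixels'].astype(int)
for r,n in [(205,'a'),(225,'a'),(243,'a'),(210,'r'),(226,'r'),(242,'r')]:
    lo,hi=(164,181) if n=='a' else (179,191)
    row=im[r,lo:hi+1].sum(1); x=np.arange(lo,hi+1); w=np.clip(row-380,0,None); print(n,r,round((w*x).sum()/w.sum(),2), end='; ')
cv2.imwrite('pics/t31z.png',cv2.cvtColor(cv2.resize(f['pixels'][130:310,150:420],(810,540)),cv2.COLOR_RGB2BGR)[:,:800])
```

```text
ptr [662.50724925 136.71777991] [675.12333546 141.44863391] 20.555335182815906 tick line 25.812806629682015
ptr from C 20.75226813041699 tick from C 19.43555055018843
ptr from C2 12.332662330389239
a 205 170.96; a 225 172.41; a 243 173.26; r 210 186.0; r 226 185.0; r 242 184.99;
```

View pics/t31z.png

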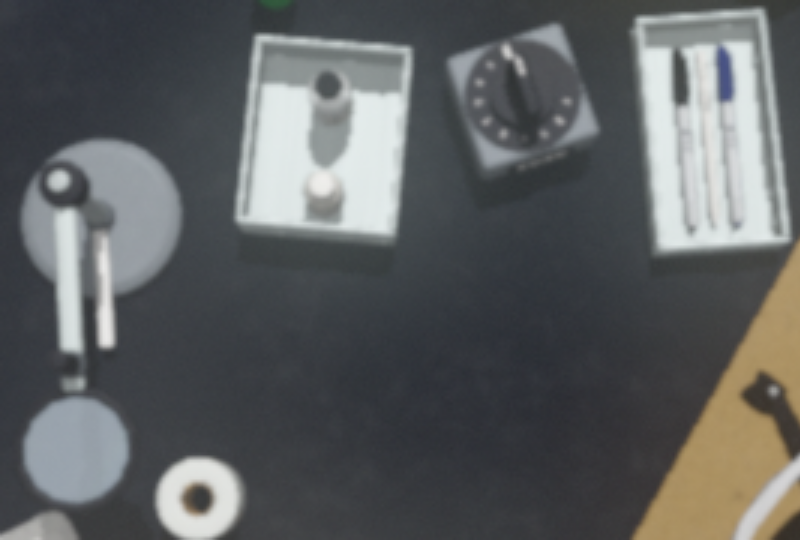

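```bash
python3 -c "
from h import *
print(manip.read_state()['dq'].round(3), manip.read_state()['force'].round(1))
print(manip.job_done())"
```

```text
[-0.001  0.     0.002 -0.001  0.002 -0.002  0.004] [ 0.2  0.3 -1.1]
the job is handed in; nothing more can be done
None
```

I cleared the station and handed the job in after about 44 s on the robot's clock; handing in gives no verdict.

- **Magnifier:** I swung the arm by its peg until it lay above the index rib. In the top picture the arm pointed to 185.1° and the rib to 184.9°. The gripper position at release suggested 183.7°, a difference of about 0.02 rad, within the limit. A last comparison showed the arm had not moved since.
- **Pens and bottles:** five of the six items were there; I saw no brown bottle. Pens a, b and c lie flat side by side in the long tray, with pen c dropped about 1 cm between the other two. Bottles a and b stand upright in the deep tray. I checked these by eye in the last pictures, not by measuring each position.
- **Reset knob:** I turned it clockwise in one grip until the turning moment rose to about 1.3 N m at the stop. Afterwards the pointer read 20.6° and the long tick 19.4°, about 0.02 rad apart.
- **Knob position error:** my camera estimate of the knob's centre was about 3 mm off. The side load reached about 33 N during the turn before I re-centred the gripper.
- **Left alone:** the film roll still shows at the same place in the top picture, and the green bottle was not handled. At hand-in the robot was still, clear of everything, and its force reading was about 1 N.

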